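# Tip the pump heads from the tray into the tub

## Task

The tray of pump heads is pushed in under the riser shelf with its handle out of reach: draw it out by its front until the handle is well clear of the shelf, and let go of it there, flat on the bench with the pump heads still on it. Then take it by its handle, tip it over the white tub so that all four pump heads slide off into the tub without your fingers touching them, and set the empty tray down flat on the bench away from the tub and shelf. Leave the tub standing where it is and do not disturb the bottle and the timer.

Things in the scene. Friction and masses are not known exactly. Their poses are not given: they have to be found in the camera images.
- tray: Aluminium tray, 160 g: pan 200 (x) x 144 mm (y), floor 5 mm thick; walls 8 mm thick, 36 mm high on both long sides and the back (+x). Mouth (-x end) open, no lip. Upright grey handle plate behind the back wall: x 100 to 165, 14 mm thick in y, 46 mm high. Origin: centre of underside. Starts with back half and handle under the shelf; front 60 mm of the pan empty. Pieces slide at about 20 deg.
- tray_handle (a point): Where to grip the handle plate, 30 mm above the tray's underside, 135 mm behind the tray's centre (tray frame 0.135, 0, 0.030). Grip across the 14 mm thickness (tray y).
- tray_mouth (a point): Middle of the open pouring edge, on top of the floor (tray frame -0.100, 0, 0.005).
- head1: Pump head: grey plastic block 60 x 50 x 30 mm (x, y, z) with a round rotor cover (40 mm diameter, 8 mm high) on its +z face; 40 g. Origin: middle of the block. All four are alike and start two by two on the rear of the tray, cover up.
- head2: Pump head: grey plastic block 60 x 50 x 30 mm (x, y, z) with a round rotor cover (40 mm diameter, 8 mm high) on its +z face; 40 g. Origin: middle of the block. All four are alike and start two by two on the rear of the tray, cover up.
- head3: Pump head: grey plastic block 60 x 50 x 30 mm (x, y, z) with a round rotor cover (40 mm diameter, 8 mm high) on its +z face; 40 g. Origin: middle of the block. All four are alike and start two by two on the rear of the tray, cover up.
- head4: Pump head: grey plastic block 60 x 50 x 30 mm (x, y, z) with a round rotor cover (40 mm diameter, 8 mm high) on its +z face; 40 g. Origin: middle of the block. All four are alike and start two by two on the rear of the tray, cover up.
- tub: Cream white plastic tub, open at the top, 180 (x) x 240 (y) mm outside, 100 mm high, walls and floor 5 mm, with a small loop handle on each long side (sticking out 28 mm in x). Loose, 0.6 kg. Origin: centre of its underside, z up.
- rack: White riser shelf, fixed: board 180 (x) x 260 (y) x 16 mm, underside 80 mm above the bench, a 16 mm leg panel at each y end; small cartons (fixed) on top reach 156 mm above the bench. Origin on the bench below the middle of the board's front edge; the shelf lies towards +x of it; -x points out of the open front, the way to draw the tray.
- bottle: Bystander: white bottle with black cap, 64 mm diameter, 160 mm tall. Origin: centre of underside.
- timer: Bystander: round white timer, 84 mm diameter, 42 mm high. Origin: centre of underside.
Mind the look-alikes: they are no part of the job. Leave any turquoise or yellow look-alike of the head4 alone.

How it is judged (in metres and radians):
On the way, in this order (a step that is already met when the one before it is completed fails the run):
1. the tray stands flat on the bench, let go of, its handle grip point more than 35 mm out in front of the shelf's front edge, all four pump heads still on it (x of head1 in the frame of tray between -0.105 and 0.105 m and y of head1 in the frame of tray between -0.075 and 0.075 m and z of head1 in the frame of tray between 0 and 0.06 m and x of head2 in the frame of tray between -0.105 and 0.105 m and y of head2 in the frame of tray between -0.075 and 0.075 m and z of head2 in the frame of tray between 0 and 0.06 m and x of head3 in the frame of tray between -0.105 and 0.105 m and y of head3 in the frame of tray between -0.075 and 0.075 m and z of head3 in the frame of tray between 0 and 0.06 m and x of head4 in the frame of tray between -0.105 and 0.105 m and y of head4 in the frame of tray between -0.075 and 0.075 m and z of head4 in the frame of tray between 0 and 0.06 m and x of tray_handle in the frame of rack below -0.035 m and contact force between the fingers and tray below 0.1 N and angle between tray's own z axis and vertical below 0.08 rad and height (world z) of tray between -0.005 and 0.008 m and linear speed of tray below 0.02 m/s), for 0.2 s.
2. the tray is held by the robot and tipped by more than 9 degrees with its mouth above the tub (angle between tray's own z axis and vertical above 0.15 rad and contact force between the fingers and tray above 0.5 N and height (world z) of tray_mouth above 0.06 m and x of tray_mouth in the frame of tub between -0.095 and 0.095 m and y of tray_mouth in the frame of tub between -0.125 and 0.125 m and z of tray_mouth in the frame of tub between 0.05 and 0.4 m), for 0.1 s.
3. all four pump heads are in the tub (x of head1 in the frame of tub between -0.09 and 0.09 m and y of head1 in the frame of tub between -0.12 and 0.12 m and z of head1 in the frame of tub between 0 and 0.1 m and x of head2 in the frame of tub between -0.09 and 0.09 m and y of head2 in the frame of tub between -0.12 and 0.12 m and z of head2 in the frame of tub between 0 and 0.1 m and x of head3 in the frame of tub between -0.09 and 0.09 m and y of head3 in the frame of tub between -0.12 and 0.12 m and z of head3 in the frame of tub between 0 and 0.1 m and x of head4 in the frame of tub between -0.09 and 0.09 m and y of head4 in the frame of tub between -0.12 and 0.12 m and z of head4 in the frame of tub between 0 and 0.1 m), for 0.2 s.
At the end, for the whole second after the job is handed in: All four pump heads at rest in the tub below its rim; the tray released, flat on the bench (5 degrees, 8 mm), clear of the tub (centres over 160 mm apart), its handle grip point not back under the shelf; the tub upright, within 50 mm of its start (all of step 3 and linear speed of each of head1, head2, head3, head4, tray below 0.02 m/s and angle between each of tray, tub's own z axis and vertical below 0.08 rad and height (world z) of tray between -0.005 and 0.008 m and horizontal distance between tray and tub above 0.16 m and x of tray_handle in the frame of rack below 0 m and contact force between tray and tub below 0.1 N and height (world z) of tub below 0.01 m and distance of tub from where it was at the start of the episode below 0.05 m); the robot touches nothing.
It fails at once if the fingers touch a pump head (more than 1 N) (contact force between the fingers and head1 above 1 N or contact force between the fingers and head2 above 1 N or contact force between the fingers and head3 above 1 N or contact force between the fingers and head4 above 1 N).
It fails at once if the bottle or timer is moved more than 30 mm or knocked over (distance of any of bottle, timer from where it was at the start of the episode above 0.03 m or angle between any of bottle, timer's own z axis and vertical above 0.3 rad).
It also fails if it takes over 61 s, if anything falls off the work surface, if the arm or the gripper's body presses on something with over 40 N, if the wrist force passes 120 N, or if a joint passes its speed limit or range.

## Robot

A 7-joint arm with a two-finger parallel gripper is mounted at the origin on the work surface. World frame = base frame: x ahead of the robot, y to its left, z up, the work surface at z = 0. Lengths are in mm, angles in rad, forces in N, time in s.
With the tool pointing down it reaches from about 350 to 900 mm from the base axis. Payload 8.1 kg.
Tool frame: the origin (TCP) lies midway between the tips of the shut fingers; the grasp point (between the pads) lies 19 mm behind it; z points along the fingers, y is the line along which they close (so a half turn about z gives the same grasp; the last joint's range is limited). The gripper opens to 85 mm and grips with 20 to 120 N. Pads are 22 mm wide; open, the fingers measure 114 mm over their backs; the gripper's body (76 mm by 85 mm) begins 54 mm behind the grasp point. The pads swing forward as they close: fully open they stand 13 mm farther back than shut.
Start: joints at [-1.207, 0.434, 0.025, 1.573, -0.012, 1.134, -0.075], TCP at [281.298, 558.135, 193.923] pointing down, gripper open.
Joint ranges: [-2.62, 2.62], [-0.44, 2.09], [-1.27, 1.32], [0.08, 2.57], [-1.32, 4.46], [0.12, 2], [-2.74, 2.74]. Speed limits (rad/s): [2.22, 2.22, 3.01, 3.01, 3.14, 3.14, 3.14].

## Interface

Orientations are given as a unit quaternion [w, x, y, z].
In Python, from workcell import manip gives the robot as it stands. The module is installed in compiled form; this text tells all that it offers.
- The arm moves only by the tool arm_command, never from a script. Its argument "series" is a list of rows, each an object of numbers: "tx", "ty", "tz": the shift along the tool's x, y, z in m; "wx", "wy", "wz": the turn, a rotation vector about the tool's x, y, z in degrees. A call has 1 to 12 rows; each row shifts and turns the commanded pose from where the row before left it, along the tool's axes as they then stand; what a row does not reach is not made up. A row lasts 1/12 s, in which the tool goes at most 41.7 mm and 7.16 degrees, less where a joint would pass 70% of its speed; a pose out of reach is approached as far as the arm can. A call is refused whole if a number of a shift passes 0.0417 or a number of a turn 7.16, either way. A call with a gripper value outside its range is refused whole. "jaw" is the closure, from -1 (fully open) to 1 (shut), set as the call begins (left out, the last holds). The fingers move at their own pace and stop on an object; "grip_force" is the grip in N (left out, the last holds). Time passes only in rows, so rows that do not move let the fingers close. It gives the time, the measured TCP pose, the force, the opening and the grip force at its end, in the units of the state.
- manip.read_state(): the state, without advancing time (a new reading comes with each control period).
- manip.get_image(name): name is "side" or "top" or "wrist"; returns a dict with "img" (384x512x3 uint8, red, green, blue), "fx", "fy", "cx", "cy" (pixels), "rvec" (rotation vector, rad) and "tvec" (3), from world to camera coordinates, as OpenCV has them. Camera axes: x right, y down, z forward; pixel columns grow to the right and rows downward; lengths in mm; the calibration is good to about 2 mm. A picture is of the moment at which its call begins. There is no depth.
- manip.finish_job(): hands the job in; it is judged then, once.
The state is a dict: "clock": time; "joints": joint angles; "joint_vel": joint speeds; "joint_efforts": joint torques, N m; "tool_pos": TCP position; "tcp_rot": TCP orientation; "wrist_force": force on the tool from outside, world axes, zero at the start; "wrist_torque": the same for the moment, N m; "opening": finger opening in mm; "grasp_force": force on a finger pad.
Only numpy, scipy, OpenCV 4.12 (cv2) and the standard library are available. Lean on these libraries where they do the work, as an engineer would, in place of code of your own. Each camera call takes 0.05 s, during which the arm holds its last target. There are 200 camera calls.

## Working session

There is one attempt and no reset: what is moved stays moved. The work goes in short steps, Python scripts to look and compute and a tool call to move; the robot and the scene stay as the last step left them, time stands still between calls to the robot, and variables do not carry over. Pictures are saved under pics/ and viewed, at most 10 in all, crops included, and the job is handed in when it is done.

Besides the shell and the picture viewer there is one more tool, called after "Request:" as name(argument=value, ...), one argument or row to a line, values as JSON. arm_command: Moves the arm, as the interface text tells. Its arguments: {"type":"object","properties":{"series":{"type":"array"},"jaw":{"type":"number"},"grip_force":{"type":"number"}},"required":["series"]}

```bash
mkdir -p pics
cat > h.py <<'E'
import numpy as np, cv2
from workcell import manip
from scipy.spatial.transform import Rotation as R
def snap(n,f):
    d=manip.get_image(n); cv2.imwrite('pics/'+f,cv2.cvtColor(d['img'],cv2.COLOR_RGB2BGR))
    np.savez('pics/'+f+'.npz',**d); return d
def cam(f): return np.load('pics/'+f+'.npz')
def K(d): return np.array([[d['fx'],0,d['cx']],[0,d['fy'],d['cy']],[0,0,1]],float)
def proj(d,P): return cv2.projectPoints(np.array(P,float).reshape(-1,3),np.array(d['rvec'],float),np.array(d['tvec'],float),K(d),None)[0].reshape(-1,2)
def ray(d,u,v,z):
    Rm=cv2.Rodrigues(np.array(d['rvec'],float))[0]; t=np.array(d['tvec'],float).ravel()
    c=-Rm.T@t; r=Rm.T@np.linalg.inv(K(d))@np.array([u,v,1.]); return c+r*(z-c[2])/r[2]
E
python3 - <<'E'
from h import *
a=snap('top','t0.png')['img']; b=snap('side','s0.png')['img']
print(manip.read_state())
for f in('t0.png','s0.png'):
    d=cam(f);Rm=cv2.Rodrigues(d['rvec'])[0];print(-Rm.T@d['tvec'].ravel(),Rm[2],d['fx'])
for f in('t0','s0'): cv2.imwrite(f'pics/{f}b.png',cv2.resize(cv2.imread(f'pics/{f}.png'),(800,600),interpolation=cv2.INTER_CUBIC))
E
```

```text
{'clock': 0.1, 'joints': array([-1.20654904,  0.43513461,  0.02493134,  1.57394949, -0.01160771,
        1.13401381, -0.07510572]), 'joint_vel': array([ 0.00089944, -0.0018794 ,  0.0011967 , -0.00150367,  0.00038389,
       -0.00050214,  0.00014288]), 'joint_efforts': array([ 3.01824650e-03, -6.71750093e+01,  1.02828864e+00, -3.16904747e+01,
        1.58824510e-02,  7.28370840e-03,  1.85126623e-05]), 'tool_pos': array([281.10384257, 557.67937015, 193.23750744]), 'tcp_rot': array([-1.08621290e-04,  2.31328812e-01,  9.72875387e-01, -6.71566719e-04]), 'wrist_force': array([ 0.22891356, -0.26081132,  0.14198596]), 'wrist_torque': array([-0.03150004,  0.01398401,  0.01789494]), 'grasp_force': 0.0, 'opening': 85.44246619284587}
[ 489.00745628  109.4210953  1263.37749913] [ 0.057662    0.00503064 -0.99832349] 451.59604065502504
[872.82920927 829.52520081 805.15487493] [-0.32179903 -0.64087735 -0.6969373 ] 382.80019179452603
```

View pics/t0b.png

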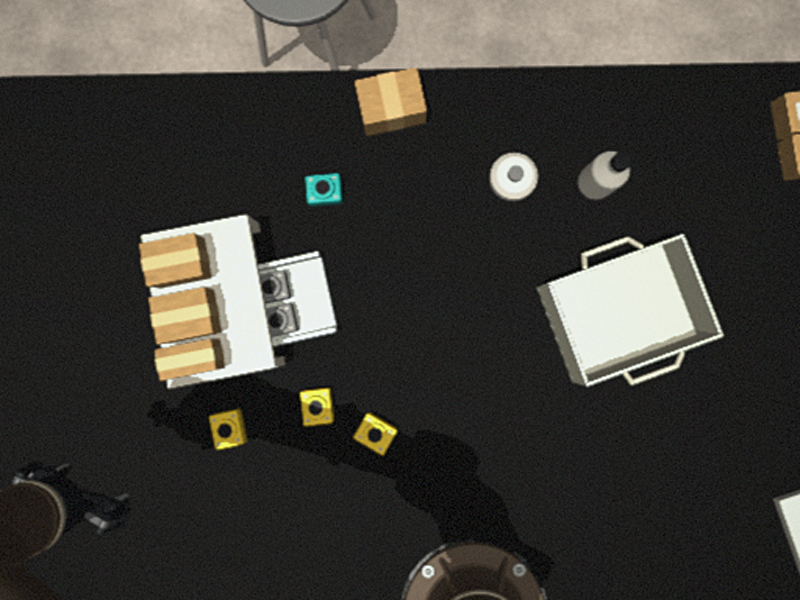

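View pics/s0b.png

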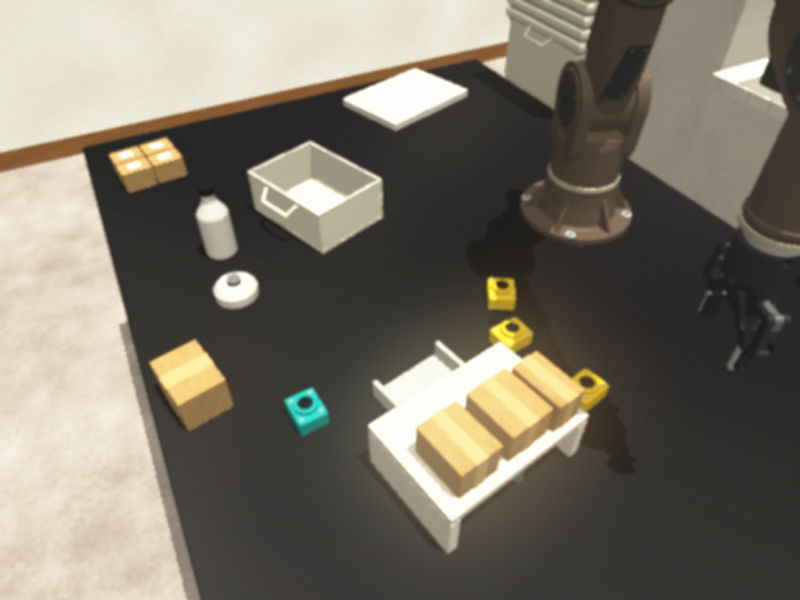

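The top view shows the shelf at about (205,300), with the tray drawn out to the right (-y) and its mouth corners near (318,253) and (336,330). The tub is at (632,310), the timer at (514,175) and the bottle at (605,175). Look-alikes: one turquoise at (322,188) and three yellow at (228,430), (316,407), (375,434). The grey heads on the tray at (275,285) and (282,320) are the real ones. I'll enlarge both areas for corner pixels.

Run:
```python
from h import *
im=cv2.imread('pics/t0.png')
def crop(x,y,w,h,s):
    c=cv2.resize(im[y:y+h,x:x+w],None,fx=s,fy=s,interpolation=cv2.INTER_CUBIC)
    return c
a=crop(145,130,80,115,5); b=crop(335,140,133,115,3)
o=np.zeros((580,800,3),np.uint8); o[:575,:400]=a; o[:345,401:800]=b
cv2.imwrite('pics/c0.png',o)
```

```text
(no output)
```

View pics/c0.png

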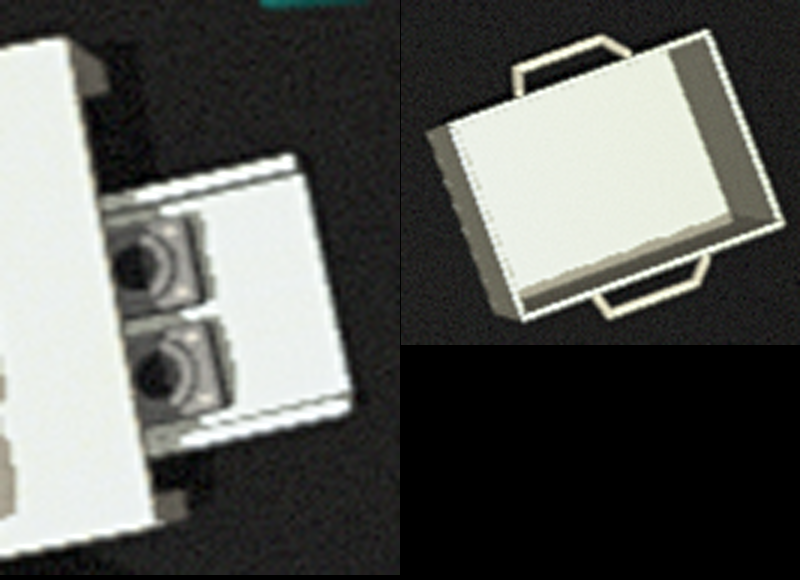

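Run:
```python
from h import *
d=cam('t0.png')
L=lambda x,y,z: ray(d,145+(x+.5)/5-.5,130+(y+.5)/5-.5,z)
T=lambda x,y,z: ray(d,335+(x-401+.5)/3-.5,140+(y+.5)/3-.5,z)
s1,s2=L(68,38,96),L(155,523,96); print('shelf',s1,s2,np.linalg.norm(s1-s2))
a,b=L(294,153,36),L(352,412,36); print('tray mouth top outer',a,b,np.linalg.norm(a-b))
a2,b2=L(305,175,5),L(348,395,5); print('floor mouth inner',a2,b2,np.linalg.norm(a2-b2))
ax=(s1+s2)/2
v=s1-s2; print('shelf edge dir deg',np.degrees(np.arctan2(v[1],v[0])))
v=a-b; print('tray mouth dir deg',np.degrees(np.arctan2(v[1],v[0])))
print('front edge of shelf mid',ax,'mouth mid',(a+b)/2)
for h in [(140,268),(165,384)]: print('head cover',L(*h,5+38))
c=[T(447,122,100),T(709,31,100),T(783,222,100),T(522,320,100)]
for p,q in zip(c,c[1:]+c[:1]): v=q-p;print(p,np.linalg.norm(v),np.degrees(np.arctan2(v[1],v[0])))
print('tub',sum(c)/4)
for u,v,z in [(514,175,42),(622,162,160)]: print(ray(d,u*.64,v*.64,z))
```

```text
shelf [692.5612991  370.92194428  96.        ] [439.77803103 326.93390136  96.        ] 256.582011329269
tray mouth top outer [637.49505173 260.86744947  36.        ] [495.57237095 230.67141655  36.        ] 145.09944081186697
floor mouth inner [628.75156217 258.64182877   5.        ] [505.23032485 235.86065212   5.        ] 125.60445087350863
shelf edge dir deg 9.871468780841676
tray mouth dir deg 12.011369417040514
front edge of shelf mid [566.16966507 348.92792282  96.        ] mouth mid [566.53371134 245.76943301  36.        ]
head cover [575.37396692 344.15258345  43.        ]
head cover [512.29052146 330.96327053  43.        ]
[ 571.15086765 -124.94849825  100.        ] 239.8013879153544 -71.80204070659458
[ 646.04110083 -352.7557822   100.        ] 174.7996410351262 -161.07949287956615
[ 480.68599579 -409.43561762  100.        ] 239.08160846111355 109.48869996247926
[ 400.92336429 -184.05163833  100.        ] 180.19596018773098 19.147046531048083
tub [ 524.70033214 -267.7978841   100.        ]
[763.37444474 -84.45821172  42.        ]
[ 754.64851919 -236.74125576  160.        ]
```

Request:
arm_command(
  series=[
    {"wz": 6.5},
    {"wz": 6.5},
    {"wz": 6.5},
    {"wz": 6.5},
    {"wz": 6.5},
    {"wz": 6.5},
    {"wz": 6.5},
    {"wz": 6.5},
  ],
  jaw=-1,
)

```text
schema error: expected keys tx, ty, tz, wx, wy, wz
```

```bash
cat >> h.py <<'E'
def rot(s): return R.from_quat(np.roll(s['tcp_rot'],-1))
def go(p,yaw=None,tilt=0,ang=None):
    """delta in tool axes to world p; yaw = angle of tool y (deg)"""
    s=manip.read_state(); r=rot(s)
    print('t',round(s['clock'],2),'pos',s['tool_pos'].round(1),'toolaxes\n',r.as_matrix().T.round(3),'op',round(s['opening'],1),'F',s['wrist_force'].round(1))
    print('d tool',r.inv().apply(np.array(p)-s['tool_pos']).round(1))
    if yaw is not None:
        a=np.radians(yaw); y=np.array([np.cos(a),np.sin(a),0]); z=np.array([0,0,-1.]); x=np.cross(y,z)
        t=R.from_matrix(np.c_[x,y,z]); print('d rot',(r.inv()*t).as_rotvec(degrees=True).round(2))
        print('d in final axes',t.inv().apply(np.array(p)-s['tool_pos']).round(1))
    print('joints',s['joints'].round(2))
E
python3 -c "
from h import *
go([495.7,251,193],11)"
```

```text
t 0.1 pos [281.1 557.7 193.2] toolaxes
 [[-0.893  0.45  -0.   ]
 [ 0.45   0.893 -0.001]
 [-0.001 -0.001 -1.   ]] op 85.4 F [ 0.2 -0.3  0.1]
d tool [-329.7 -177.3    0.5]
d rot [-7.000e-02  4.000e-02  5.225e+01]
d in final axes [-3.420e+02  1.521e+02  2.000e-01]
joints [-1.21  0.44  0.02  1.57 -0.01  1.13 -0.08]
```

Request:
arm_command(
  series=[
    {"tx": 0, "ty": 0, "tz": 0, "wx": 0, "wy": 0, "wz": 6.5},
    {"tx": 0, "ty": 0, "tz": 0, "wx": 0, "wy": 0, "wz": 6.5},
    {"tx": 0, "ty": 0, "tz": 0, "wx": 0, "wy": 0, "wz": 6.5},
    {"tx": 0, "ty": 0, "tz": 0, "wx": 0, "wy": 0, "wz": 6.5},
    {"tx": 0, "ty": 0, "tz": 0, "wx": 0, "wy": 0, "wz": 6.5},
    {"tx": 0, "ty": 0, "tz": 0, "wx": 0, "wy": 0, "wz": 6.5},
    {"tx": 0, "ty": 0, "tz": 0, "wx": 0, "wy": 0, "wz": 6.5},
    {"tx": 0, "ty": 0, "tz": 0, "wx": 0, "wy": 0, "wz": 6.7},
  ],
  jaw=-1,
)

```text
clock: 0.77
tool_pos: [281.1, 557.8, 193.5]
tcp_rot: [0.0, 0.638, 0.77, -0.0]
wrist_force: [0.1, 0.6, -0.4]
opening: 85.4
grasp_force: 0.0
```

Request:
arm_command(
  series=[
    {"tx": -0.034, "ty": 0.015, "tz": 0, "wx": 0, "wy": 0, "wz": 0},
    {"tx": -0.034, "ty": 0.015, "tz": 0, "wx": 0, "wy": 0, "wz": 0},
    {"tx": -0.034, "ty": 0.015, "tz": 0, "wx": 0, "wy": 0, "wz": 0},
    {"tx": -0.034, "ty": 0.015, "tz": 0, "wx": 0, "wy": 0, "wz": 0},
    {"tx": -0.034, "ty": 0.015, "tz": 0, "wx": 0, "wy": 0, "wz": 0},
    {"tx": -0.034, "ty": 0.015, "tz": 0, "wx": 0, "wy": 0, "wz": 0},
    {"tx": -0.034, "ty": 0.015, "tz": 0, "wx": 0, "wy": 0, "wz": 0},
    {"tx": -0.034, "ty": 0.015, "tz": 0, "wx": 0, "wy": 0, "wz": 0},
    {"tx": -0.034, "ty": 0.015, "tz": 0, "wx": 0, "wy": 0, "wz": 0},
    {"tx": -0.034, "ty": 0.015, "tz": 0, "wx": 0, "wy": 0, "wz": 0},
    {"tx": 0, "ty": 0, "tz": 0, "wx": 0, "wy": 0, "wz": 0},
  ],
)

```text
clock: 1.68
tool_pos: [498.1, 244.7, 194.2]
tcp_rot: [0.002, 0.64, 0.769, -0.001]
wrist_force: [0.2, -0.2, 0.7]
opening: 85.6
grasp_force: 0.0
```

```bash
python3 -c "
from h import *
go([495.7,251,12],11)
d=snap('wrist','w1.png'); snap('top','t1.png')
a=cv2.imread('pics/w1.png'); cv2.imwrite('pics/w1b.png',cv2.resize(a,(640,480)))"
```

```text
t 1.68 pos [498.1 244.7 194.2] toolaxes
 [[-0.181  0.983 -0.004]
 [ 0.983  0.181  0.002]
 [ 0.002 -0.004 -1.   ]] op 85.6 F [ 0.2 -0.2  0.7]
d tool [  7.3  -1.6 182.1]
d rot [ 0.1   0.22 -0.55]
d in final axes [  6.6  -1.2 182.2]
joints [-0.82  0.32  0.35  1.77 -0.12  1.07 -0.25]
```

View pics/w1b.png

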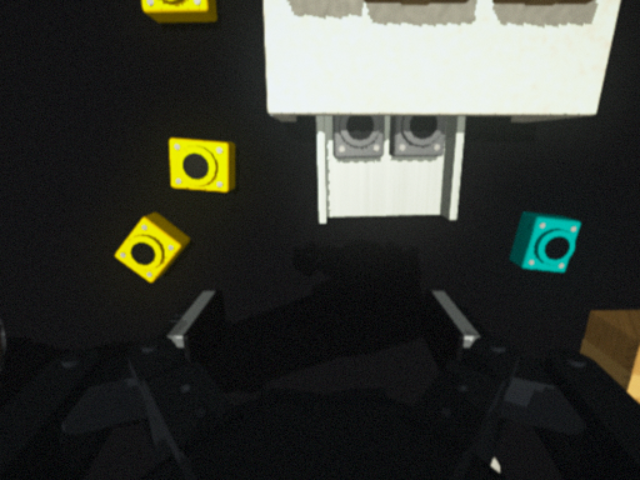

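The wrist view shows the near wall front end at (322,222), the far one at (454,219), and the two grey heads at (360,140) and (420,140). I'll check the wall position using this camera.

```bash
python3 -c "
from h import *
d=cam('w1.png')
f=lambda u,v,z:ray(d,u*.8,v*.8,z)
a,b=f(322.5,222,36),f(454,219,36); v=b-a
print(a,b,np.linalg.norm(v),np.degrees(np.arctan2(v[1],v[0])))
a,b=f(268,114,96),f(597,114,96); v=b-a
print(a,b,np.linalg.norm(v),np.degrees(np.arctan2(v[1],v[0])))
print(f(333,157,35),f(387,157,35),f(444,155,35))
"
```

```text
[499.46895597 234.82327387  36.        ] [633.99417334 262.86749999  36.        ] 137.41729412936556 11.775693037245041
[438.78063188 326.97380681  96.        ] [694.10330567 374.15730101  96.        ] 259.64581621250176 10.470108308586598
[497.756519   301.74732426  35.        ] [550.58590894 311.49715554  35.        ] [605.84424418 323.66058735  35.        ]
```

Request:
arm_command(
  series=[
    {"tx": 0.01, "ty": -0.001, "tz": 0.03, "wx": 0, "wy": 0, "wz": -1.2},
    {"tx": 0, "ty": 0, "tz": 0.036, "wx": 0, "wy": 0, "wz": 0},
    {"tx": 0, "ty": 0, "tz": 0.036, "wx": 0, "wy": 0, "wz": 0},
    {"tx": 0, "ty": 0, "tz": 0.036, "wx": 0, "wy": 0, "wz": 0},
    {"tx": 0, "ty": 0, "tz": 0.028, "wx": 0, "wy": 0, "wz": 0},
    {"tx": 0, "ty": 0, "tz": 0.014, "wx": 0, "wy": 0, "wz": 0},
    {"tx": 0, "ty": 0, "tz": 0, "wx": 0, "wy": 0, "wz": 0},
    {"tx": 0, "ty": 0, "tz": 0, "wx": 0, "wy": 0, "wz": 0},
  ],
)

```text
clock: 2.45
tool_pos: [489.5, 263.8, 13.4]
tcp_rot: [-0.001, 0.627, 0.779, -0.001]
wrist_force: [0.3, 0.6, 0.2]
opening: 85.3
grasp_force: 0.0
```

Request:
arm_command(
  series=[
    {"tx": 0, "ty": 0, "tz": 0, "wx": 0, "wy": 0, "wz": 0},
    {"tx": 0, "ty": 0, "tz": 0, "wx": 0, "wy": 0, "wz": 0},
    {"tx": 0, "ty": 0, "tz": 0, "wx": 0, "wy": 0, "wz": 0},
    {"tx": 0, "ty": 0, "tz": 0, "wx": 0, "wy": 0, "wz": 0},
    {"tx": 0, "ty": 0, "tz": 0, "wx": 0, "wy": 0, "wz": 0},
    {"tx": 0, "ty": 0, "tz": 0, "wx": 0, "wy": 0, "wz": 0},
    {"tx": 0, "ty": 0, "tz": 0, "wx": 0, "wy": 0, "wz": 0},
    {"tx": 0, "ty": 0, "tz": 0, "wx": 0, "wy": 0, "wz": 0},
  ],
  jaw=1,
  grip_force=25,
)

```text
clock: 3.12
tool_pos: [490.8, 262.8, 14.0]
tcp_rot: [0.0, 0.628, 0.778, 0.0]
wrist_force: [0.1, 0.2, 0.3]
opening: -0.2
grasp_force: 0.0
```

```bash
python3 -c "
from h import *
go([495.4,254.4,12],11.7)
d=snap('wrist','w2.png'); s=snap('side','s2.png')
a=cv2.imread('pics/w2.png'); b=cv2.imread('pics/s2.png')[170:362,200:400]
o=np.zeros((384,800,3),np.uint8); o[:300,:400]=cv2.resize(a,(400,300)); o[:384,400:]=cv2.resize(b,(400,384),interpolation=cv2.INTER_CUBIC); cv2.imwrite('pics/c2.png',o)"
```

```text
t 3.12 pos [490.8 262.8  14. ] toolaxes
 [[-0.212  0.977  0.   ]
 [ 0.977  0.212  0.   ]
 [ 0.     0.    -1.   ]] op -0.2 F [0.1 0.2 0.3]
d tool [-9.2  2.7  2. ]
d rot [ 0.01 -0.    0.54]
d in final axes [-9.2  2.8  2. ]
joints [-0.78  0.55  0.27  1.94 -0.22  0.68 -0.16]
```

View pics/c2.png

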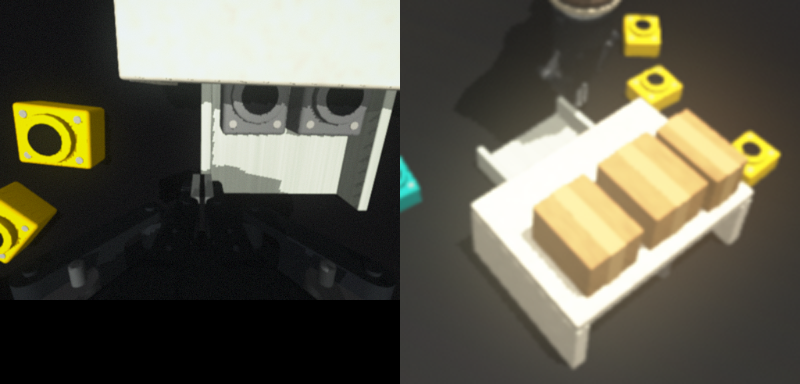

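```bash
python3 -c "
from h import *
w=cam('w2.png'); s=cam('s2.png'); 
P=[[490.8,262.8,14],[499.5,234.8,36],[634,262.9,36],[490.8,262.8,60]]
print('wrist crop px',(proj(w,P)*400/512).round(0).tolist())
print('side crop px',((proj(s,P)-[200,170])*2+[400,0]).round(0).tolist())
f=lambda u,v,z:ray(w,u*512/400,v*512/400,z)
print(f(207,80,36),f(207,165,36),f(361,209,36), f(119,79,96))
im=cv2.imread('pics/s2.png')[190:270,230:330]; im2=cv2.imread('pics/w2.png')[190:290,200:330]
o=np.zeros((480,800,3),np.uint8); o[:320,:400]=cv2.resize(im,(400,320)); o[:308,400:]=cv2.resize(im2,(400,308)); cv2.imwrite('pics/c3.png',cv2.convertScaleAbs(o[:320],alpha=1.8,beta=20))
print(manip.read_state()['grasp_force'],manip.read_state()['opening'])
"
```

```text
wrist crop px [[202.0, 168.0], [205.0, 209.0], [364.0, 210.0], [202.0, 191.0]]
side crop px [[573.0, 120.0], [558.0, 97.0], [477.0, 148.0], [575.0, 97.0]]
[477.93567299 338.25016304  36.        ] [492.29333197 274.2239861   36.        ] [631.41527117 262.97897648  36.        ] [438.24908491 327.43903459  96.        ]
0.0 0.3583294628721395
```

View pics/c3.png

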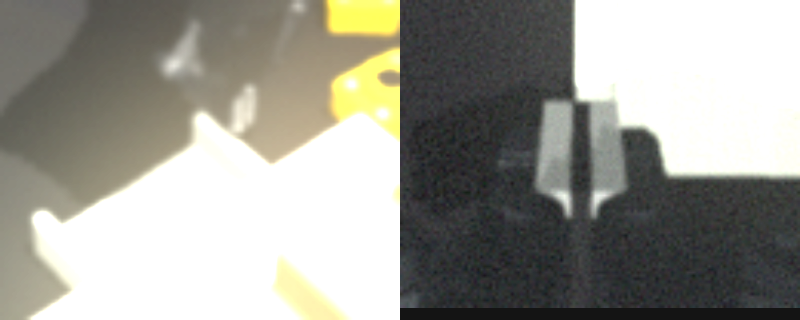

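```bash
python3 -c "
from h import *
for n in('w1.png','w2.png'):
    w=cam(n);Rm=cv2.Rodrigues(w['rvec'])[0];print(-Rm.T@w['tvec'].ravel(),Rm[2],Rm[0],w['fx'],w['cx'],w['cy'])
w=cam('w2.png')
for z in (5,14,26,36,46): print(z,[ (proj(w,[np.array([490.8,262.8,z])+np.array([-.2,.98,0])*a])[0]).round(0).tolist() for a in(-11,0,11)])
w=cam('w1.png')
for z in (194,207,214): print(z,[ (proj(w,[np.array([498.1,244.7,z])+np.array([-.18,.98,0])*a+np.array([.98,.18,0])*42.7])[0]*1.25).round(0).tolist() for a in(-11,0,11)])
im=cv2.imread('pics/w1.png'); im2=cv2.imread('pics/w2.png')
o=np.zeros((600,800,3),np.uint8)
o[:,:400]=cv2.resize(cv2.resize(im[210:310,330:400],(400,571)),(400,600)); o[:,400:]=cv2.resize(im2[190:310,220:300],(400,600))
cv2.imwrite('pics/c4.png',cv2.convertScaleAbs(o,alpha=1.8,beta=20))
"
```

```text
[484.67936576 313.7858261  374.32947886] [ 0.05205514 -0.27128337 -0.96109084] [0.98337582 0.18157077 0.00201088] 265.5279077187682 258.36226567793256 190.0184519864191
[475.66977122 330.8111244  194.43778423] [ 0.05811011 -0.26614925 -0.96217867] [9.77225628e-01 2.12202661e-01 3.21258672e-04] 265.5279077187682 258.36226567793256 190.0184519864191
5 [[259.0, 224.0], [259.0, 210.0], [259.0, 197.0]]
14 [[259.0, 229.0], [259.0, 215.0], [259.0, 200.0]]
26 [[259.0, 236.0], [259.0, 221.0], [259.0, 206.0]]
36 [[259.0, 242.0], [259.0, 227.0], [259.0, 211.0]]
46 [[259.0, 250.0], [259.0, 234.0], [259.0, 217.0]]
194 [[396.0, 286.0], [397.0, 268.0], [398.0, 250.0]]
207 [[401.0, 295.0], [402.0, 277.0], [403.0, 258.0]]
214 [[403.0, 301.0], [405.0, 282.0], [406.0, 262.0]]
```

View pics/c4.png

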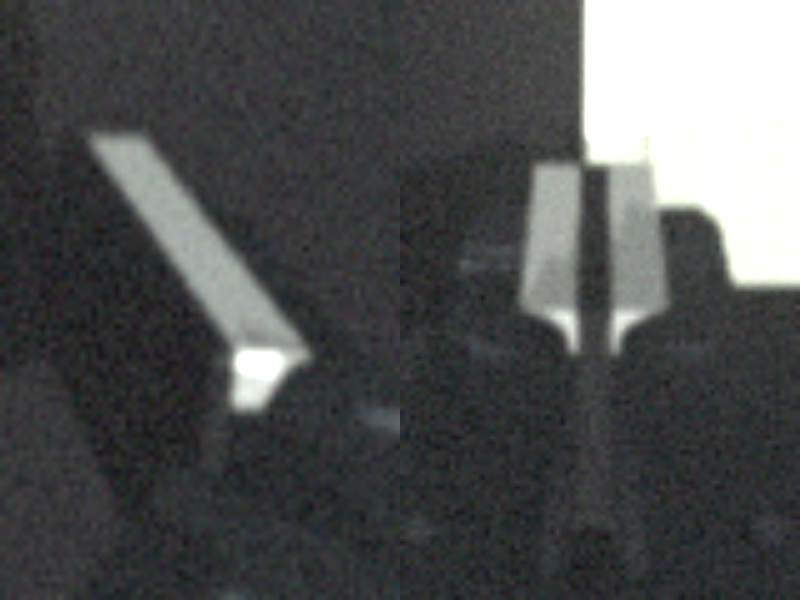

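```bash
python3 -c "
from h import *
s=cam('s0.png'); t=np.array([281.1,557.7,193.2]); y=np.array([.45,.893,0])
for h in (0,13,30,45,60):
    print(h,[(proj(s,[t+k*y*42.7+[0,0,h]])[0]*1.5625).round(0).tolist() for k in(-1,1)])
im=cv2.imread('pics/s0.png')[140:250,440:512]; im2=cv2.imread('pics/s2.png')[195:245,255:330]
o=np.zeros((600,800,3),np.uint8); o[:600,:393]=cv2.resize(im,(393,600),interpolation=cv2.INTER_CUBIC); o[:267,400:]=cv2.resize(im2,(400,267),interpolation=cv2.INTER_CUBIC)
o[:,:393]=cv2.convertScaleAbs(o[:,:393],alpha=1.8,beta=20)
cv2.imwrite('pics/c5.png',o)
"
```

```text
0 [[694.0, 341.0], [718.0, 391.0]]
13 [[697.0, 335.0], [722.0, 385.0]]
30 [[701.0, 326.0], [727.0, 376.0]]
45 [[705.0, 318.0], [732.0, 368.0]]
60 [[709.0, 310.0], [736.0, 360.0]]
```

View pics/c5.png

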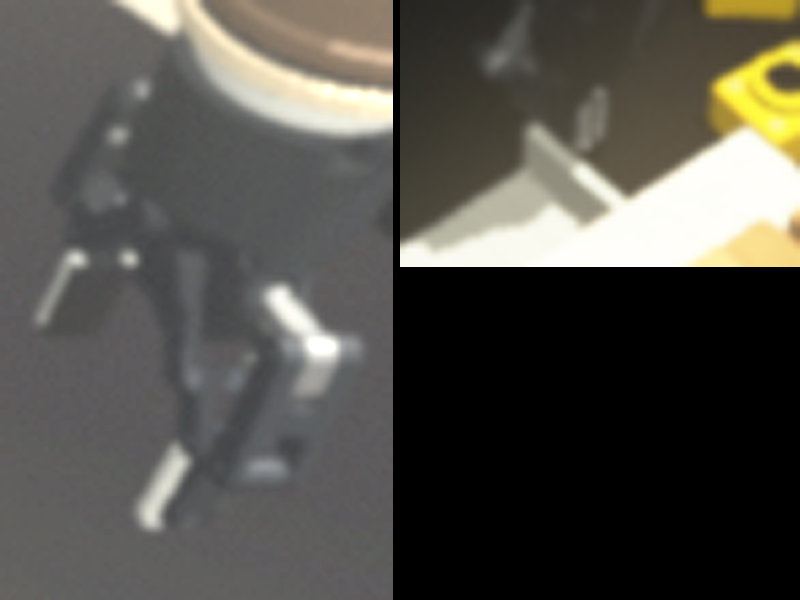

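The wrist and side views agree. The shut fingertips at (582,102) and (259,222) sit about 35 mm higher than the reported TCP, so they closed above the wall top and the tray hasn't moved. From here I use an empirical tip offset of about 35 mm along tool z. I'll reopen, centre and go down further.

Request:
arm_command(
  series=[
    {"tx": -0.005, "ty": 0.0015, "tz": 0, "wx": 0, "wy": 0, "wz": 0},
    {"tx": -0.004, "ty": 0.0015, "tz": 0, "wx": 0, "wy": 0, "wz": 0},
    {"tx": 0, "ty": 0, "tz": 0, "wx": 0, "wy": 0, "wz": 0},
    {"tx": 0, "ty": 0, "tz": 0, "wx": 0, "wy": 0, "wz": 0},
    {"tx": 0, "ty": 0, "tz": 0, "wx": 0, "wy": 0, "wz": 0},
    {"tx": 0, "ty": 0, "tz": 0, "wx": 0, "wy": 0, "wz": 0},
    {"tx": 0, "ty": 0, "tz": 0.01, "wx": 0, "wy": 0, "wz": 0},
    {"tx": 0, "ty": 0, "tz": 0.01, "wx": 0, "wy": 0, "wz": 0},
    {"tx": 0, "ty": 0, "tz": 0.008, "wx": 0, "wy": 0, "wz": 0},
    {"tx": 0, "ty": 0, "tz": 0.006, "wx": 0, "wy": 0, "wz": 0},
    {"tx": 0, "ty": 0, "tz": 0, "wx": 0, "wy": 0, "wz": 0},
    {"tx": 0, "ty": 0, "tz": 0, "wx": 0, "wy": 0, "wz": 0},
  ],
  jaw=-1,
)

```text
clock: 4.22
tool_pos: [495.2, 254.3, -20.8]
tcp_rot: [-0.0, 0.628, 0.778, -0.001]
wrist_force: [0.5, 0.9, 0.1]
opening: 85.6
grasp_force: 0.0
```

Request:
arm_command(
  series=[
    {"tx": 0, "ty": 0, "tz": 0, "wx": 0, "wy": 0, "wz": 0},
    {"tx": 0, "ty": 0, "tz": 0, "wx": 0, "wy": 0, "wz": 0},
    {"tx": 0, "ty": 0, "tz": 0, "wx": 0, "wy": 0, "wz": 0},
    {"tx": 0, "ty": 0, "tz": 0, "wx": 0, "wy": 0, "wz": 0},
    {"tx": 0, "ty": 0, "tz": 0, "wx": 0, "wy": 0, "wz": 0},
    {"tx": 0, "ty": 0, "tz": 0, "wx": 0, "wy": 0, "wz": 0},
    {"tx": 0, "ty": 0, "tz": 0, "wx": 0, "wy": 0, "wz": 0},
    {"tx": 0, "ty": 0, "tz": 0, "wx": 0, "wy": 0, "wz": 0},
  ],
  jaw=1,
  grip_force=25,
)

```text
clock: 4.88
tool_pos: [495.8, 254.7, -19.9]
tcp_rot: [0.0, 0.628, 0.778, 0.0]
wrist_force: [0.2, -0.6, 2.4]
opening: 7.5
grasp_force: 26.1
```

Request:
arm_command(
  series=[
    {"tx": -0.005, "ty": 0, "tz": 0, "wx": 0, "wy": 0, "wz": 0},
    {"tx": -0.01, "ty": 0, "tz": 0, "wx": 0, "wy": 0, "wz": 0},
    {"tx": -0.015, "ty": 0, "tz": 0, "wx": 0, "wy": 0, "wz": 0},
    {"tx": -0.02, "ty": 0, "tz": 0, "wx": 0, "wy": 0, "wz": 0},
    {"tx": -0.02, "ty": 0, "tz": 0, "wx": 0, "wy": 0, "wz": 0},
    {"tx": -0.02, "ty": 0, "tz": 0, "wx": 0, "wy": 0, "wz": 0},
    {"tx": -0.02, "ty": 0, "tz": 0, "wx": 0, "wy": 0, "wz": 0},
    {"tx": -0.015, "ty": 0, "tz": 0, "wx": 0, "wy": 0, "wz": 0},
    {"tx": -0.01, "ty": 0, "tz": 0, "wx": 0, "wy": 0, "wz": 0},
    {"tx": -0.005, "ty": 0, "tz": 0, "wx": 0, "wy": 0, "wz": 0},
  ],
)

```text
clock: 5.72
tool_pos: [525.7, 116.1, -19.9]
tcp_rot: [0.0, 0.628, 0.778, 0.0]
wrist_force: [-0.8, 4.1, 3.9]
opening: 7.3
grasp_force: 26.4
```

Request:
arm_command(
  series=[
    {"tx": -0.005, "ty": 0, "tz": 0, "wx": 0, "wy": 0, "wz": 0},
    {"tx": -0.01, "ty": 0, "tz": 0, "wx": 0, "wy": 0, "wz": 0},
    {"tx": -0.015, "ty": 0, "tz": 0, "wx": 0, "wy": 0, "wz": 0},
    {"tx": -0.02, "ty": 0, "tz": 0, "wx": 0, "wy": 0, "wz": 0},
    {"tx": -0.02, "ty": 0, "tz": 0, "wx": 0, "wy": 0, "wz": 0},
    {"tx": -0.015, "ty": 0, "tz": 0, "wx": 0, "wy": 0, "wz": 0},
    {"tx": -0.01, "ty": 0, "tz": 0, "wx": 0, "wy": 0, "wz": 0},
    {"tx": -0.005, "ty": 0, "tz": 0, "wx": 0, "wy": 0, "wz": 0},
    {"tx": 0, "ty": 0, "tz": 0, "wx": 0, "wy": 0, "wz": 0},
    {"tx": 0, "ty": 0, "tz": 0, "wx": 0, "wy": 0, "wz": 0},
    {"tx": 0, "ty": 0, "tz": 0, "wx": 0, "wy": 0, "wz": 0},
  ],
)

```text
clock: 6.63
tool_pos: [546.9, 19.1, -19.9]
tcp_rot: [0.001, 0.628, 0.778, -0.0]
wrist_force: [0.3, -4.5, 5.9]
opening: 7.4
grasp_force: 26.5
```

Request:
arm_command(
  series=[
    {"tx": 0, "ty": 0, "tz": 0, "wx": 0, "wy": 0, "wz": 0},
    {"tx": 0, "ty": 0, "tz": 0, "wx": 0, "wy": 0, "wz": 0},
    {"tx": 0, "ty": 0, "tz": 0, "wx": 0, "wy": 0, "wz": 0},
    {"tx": 0, "ty": 0, "tz": 0, "wx": 0, "wy": 0, "wz": 0},
    {"tx": 0, "ty": 0, "tz": 0, "wx": 0, "wy": 0, "wz": 0},
    {"tx": 0, "ty": 0, "tz": 0, "wx": 0, "wy": 0, "wz": 0},
    {"tx": 0, "ty": 0, "tz": 0, "wx": 0, "wy": 0, "wz": 0},
    {"tx": 0, "ty": 0, "tz": 0, "wx": 0, "wy": 0, "wz": 0},
  ],
  jaw=-1,
)

```text
clock: 7.3
tool_pos: [546.5, 20.1, -20.1]
tcp_rot: [-0.0, 0.628, 0.779, 0.0]
wrist_force: [-0.4, 0.1, 0.2]
opening: 85.3
grasp_force: 0.0
```

Request:
arm_command(
  series=[
    {"tx": 0, "ty": 0, "tz": -0.02, "wx": 0, "wy": 0, "wz": 0},
    {"tx": 0, "ty": 0, "tz": -0.04, "wx": 0, "wy": 0, "wz": 0},
    {"tx": 0, "ty": 0, "tz": -0.04, "wx": 0, "wy": 0, "wz": 0},
    {"tx": 0, "ty": 0, "tz": -0.04, "wx": 0, "wy": 0, "wz": 0},
    {"tx": 0, "ty": 0, "tz": -0.04, "wx": 0, "wy": 0, "wz": 0},
    {"tx": 0, "ty": 0, "tz": -0.03, "wx": 0, "wy": 0, "wz": 0},
    {"tx": 0, "ty": 0, "tz": 0, "wx": 0, "wy": 0, "wz": 0},
    {"tx": 0, "ty": 0, "tz": 0, "wx": 0, "wy": 0, "wz": 0},
  ],
)

```text
clock: 7.97
tool_pos: [547.7, 20.2, 191.9]
tcp_rot: [0.001, 0.628, 0.779, 0.002]
wrist_force: [-0.7, -0.1, -0.9]
opening: 85.6
grasp_force: 0.0
```

```bash
python3 -c "
from h import *
go([500,100,100],12)
snap('top','t3.png'); snap('wrist','w3.png');snap('side','s3.png')
o=np.zeros((600,800,3),np.uint8)
a=cv2.imread('pics/t3.png'); o[:360,:480]=cv2.resize(a[100:280,150:390],(480,360),interpolation=cv2.INTER_CUBIC)
o[360:600,:320]=cv2.resize(cv2.imread('pics/s3.png'),(320,240),interpolation=cv2.INTER_AREA)
o[360:600,480:800]=cv2.resize(cv2.imread('pics/w3.png'),(320,240),interpolation=cv2.INTER_AREA)
cv2.imwrite('pics/c6.png',o)"
```

```text
t 7.97 pos [547.7  20.2 191.9] toolaxes
 [[-0.212  0.977  0.   ]
 [ 0.977  0.212  0.004]
 [ 0.004  0.001 -1.   ]] op 85.6 F [-0.7 -0.1 -0.9]
d tool [ 88.1 -30.1  91.8]
d rot [ 0.24 -0.01  0.25]
d in final axes [ 87.9 -30.1  91.9]
joints [-0.37  0.31  0.3   1.79 -0.11  1.05  0.19]
```

View pics/c6.png

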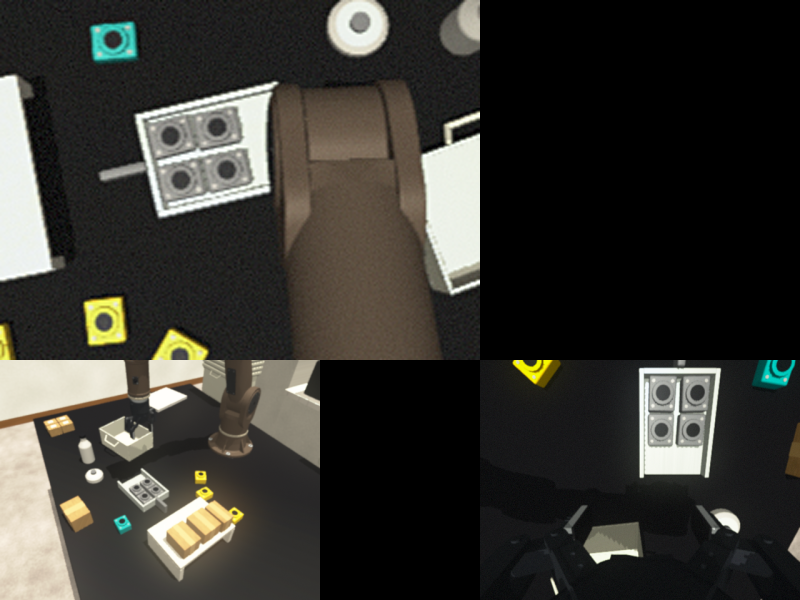

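The tray is out with all four heads on it. The handle plate runs from (100,176) to (146,168) in the crop, and the back wall corners are at (136,115) and (160,216).

```bash
python3 -c "
from h import *
d=cam('t3.png'); f=lambda x,y,z: ray(d,150+x/2-.25,100+y/2-.25,z)
h1,h0=f(100,176,46),f(146,168,46); print('handle',h1,h0,h1-h0)
c1,c2=f(136,115,36),f(160,216,36); v=c1-c2; print(c1,c2,np.linalg.norm(v),np.degrees(np.arctan2(v[1],v[0])))
# wrist: 
w=cam('w3.png'); g=lambda x,y,z: ray(w,(x-480)*1.6,(y-360)*1.6,z)
a,b=g(642,477,36),g(707,477,36); print('mouth',a,b,np.linalg.norm(a-b))
# expectation by tool displacement: wall grip (-80,-68)
p=np.array([546.5,20.1]); x=np.array([-.212,.977]); y=np.array([.977,.212])
hd=p+x*(135+80)+y*68; print('handle grip expected',hd,'centre',p+80*x+68*y)
go([*hd,-5],12.2)
# refine handle pixels in image by brightness column profile
im=d['img'].astype(int)[:,:,:].mean(2)
for c in range(202,222,4): print(c,[int(v) for v in im[178:196,c]])
"
```

```text
handle [561.61973691 270.20244715  46.        ] [571.42034411 207.90150922  46.        ] [-9.80060721 62.30093793  0.        ]
[644.93991617 221.52891724  36.        ] [506.45022316 190.46137963  36.        ] 141.93162777130917 12.643896863435923
mouth [ 5.52065236e+02 -3.11633227e-01  3.60000000e+01] [684.88842935  28.50922766  36.        ] 135.91410028038158
handle grip expected [567.356 244.571] centre [595.976 112.676]
t 8.12 pos [545.6  20.1 188.7] toolaxes
 [[-0.212  0.977  0.   ]
 [ 0.977  0.212 -0.002]
 [-0.002 -0.    -1.   ]] op 85.2 F [-0.  -0.1 -0.4]
d tool [214.7  69.3 193.6]
d rot [-0.12 -0.01  0.06]
d in final axes [214.8  68.7 193.7]
joints [-0.37  0.31  0.3   1.79 -0.11  1.05  0.19]
202 [25, 34, 30, 35, 26, 26, 38, 116, 152, 158, 166, 150, 84, 40, 17, 26, 30, 33]
206 [28, 29, 27, 26, 25, 39, 116, 151, 158, 165, 150, 83, 36, 27, 35, 37, 21, 31]
210 [33, 23, 30, 26, 37, 103, 145, 159, 159, 149, 80, 44, 32, 34, 36, 34, 31, 29]
214 [34, 36, 20, 36, 106, 144, 153, 164, 159, 82, 43, 28, 32, 35, 36, 33, 25, 29]
218 [29, 24, 32, 91, 138, 153, 163, 158, 91, 45, 29, 27, 34, 34, 39, 26, 35, 33]
```

Request:
arm_command(
  series=[
    {"tx": 0.03, "ty": 0.009, "tz": 0, "wx": 0, "wy": 0, "wz": 0},
    {"tx": 0.038, "ty": 0.012, "tz": 0, "wx": 0, "wy": 0, "wz": 0},
    {"tx": 0.038, "ty": 0.012, "tz": 0, "wx": 0, "wy": 0, "wz": 0},
    {"tx": 0.038, "ty": 0.012, "tz": 0, "wx": 0, "wy": 0, "wz": 0},
    {"tx": 0.038, "ty": 0.012, "tz": 0, "wx": 0, "wy": 0, "wz": 0},
    {"tx": 0.03, "ty": 0.011, "tz": 0, "wx": 0, "wy": 0, "wz": 0},
    {"tx": 0, "ty": 0, "tz": 0, "wx": 0, "wy": 0, "wz": 0},
    {"tx": 0, "ty": 0, "tz": 0, "wx": 0, "wy": 0, "wz": 0},
    {"tx": 0, "ty": 0, "tz": 0, "wx": 0, "wy": 0, "wz": 0},
  ],
)

```text
clock: 8.87
tool_pos: [567.4, 240.6, 188.4]
tcp_rot: [-0.0, 0.628, 0.778, -0.002]
wrist_force: [-0.2, -0.5, -0.3]
opening: 85.3
grasp_force: 0.0
```

```bash
python3 -c "
from h import *
go([567,243,-22],12.2)
w=snap('wrist','w4.png'); print('expect handle px', proj(w,[[567,243,46],[563,260,46],[574,212,46]]).round(1).tolist())
im=w['img'].astype(int).mean(2)
u,v=proj(w,[[567,243,46]])[0]
for r in (int(v)-10,int(v),int(v)+10): print(r,int(u)-25,[int(q) for q in im[r,int(u)-25:int(u)+25]])
"
```

```text
t 8.87 pos [567.4 240.6 188.4] toolaxes
 [[-0.212  0.977 -0.002]
 [ 0.977  0.212 -0.003]
 [-0.002 -0.002 -1.   ]] op 85.3 F [-0.2 -0.5 -0.3]
d tool [  2.8   0.6 210.4]
d rot [-0.15  0.09  0.04]
d in final axes [2.400e+00 1.000e-01 2.104e+02]
joints [-0.65  0.43  0.24  1.61 -0.11  1.12 -0.17]
expect handle px [[258.9, 171.1], [258.7, 157.0], [259.1, 195.6]]
161 233 [26, 24, 23, 19, 21, 24, 27, 29, 24, 25, 21, 21, 23, 23, 22, 22, 26, 20, 25, 24, 40, 79, 116, 144, 144, 142, 139, 141, 142, 137, 126, 93, 42, 12, 20, 27, 21, 25, 21, 28, 26, 21, 23, 23, 27, 23, 25, 17, 23, 18]
171 233 [25, 24, 30, 26, 26, 22, 27, 27, 23, 22, 24, 31, 21, 25, 29, 27, 29, 30, 27, 29, 39, 75, 123, 141, 141, 141, 143, 144, 136, 133, 117, 91, 48, 18, 23, 21, 26, 27, 26, 25, 24, 26, 27, 22, 27, 23, 20, 24, 22, 27]
181 233 [24, 28, 26, 27, 28, 21, 27, 26, 25, 27, 25, 26, 28, 27, 28, 33, 33, 25, 21, 22, 36, 76, 117, 138, 141, 138, 139, 137, 133, 131, 118, 94, 40, 16, 24, 23, 25, 25, 29, 22, 28, 27, 24, 28, 27, 26, 25, 26, 31, 20]
```

Request:
arm_command(
  series=[
    {"tx": 0.002, "ty": 0, "tz": 0.03, "wx": 0, "wy": 0, "wz": 0},
    {"tx": 0, "ty": 0, "tz": 0.04, "wx": 0, "wy": 0, "wz": 0},
    {"tx": 0, "ty": 0, "tz": 0.04, "wx": 0, "wy": 0, "wz": 0},
    {"tx": 0, "ty": 0, "tz": 0.04, "wx": 0, "wy": 0, "wz": 0},
    {"tx": 0, "ty": 0, "tz": 0.03, "wx": 0, "wy": 0, "wz": 0},
    {"tx": 0, "ty": 0, "tz": 0.02, "wx": 0, "wy": 0, "wz": 0},
    {"tx": 0, "ty": 0, "tz": 0.011, "wx": 0, "wy": 0, "wz": 0},
    {"tx": 0, "ty": 0, "tz": 0, "wx": 0, "wy": 0, "wz": 0},
    {"tx": 0, "ty": 0, "tz": 0, "wx": 0, "wy": 0, "wz": 0},
    {"tx": 0, "ty": 0, "tz": 0, "wx": 0, "wy": 0, "wz": 0},
  ],
)

```text
clock: 9.75
tool_pos: [568.9, 243.6, -19.5]
tcp_rot: [0.001, 0.628, 0.778, 0.001]
wrist_force: [0.7, -0.5, -0.2]
opening: 85.4
grasp_force: 0.0
```

Request:
arm_command(
  series=[
    {"tx": 0, "ty": 0, "tz": 0, "wx": 0, "wy": 0, "wz": 0},
    {"tx": 0, "ty": 0, "tz": 0, "wx": 0, "wy": 0, "wz": 0},
    {"tx": 0, "ty": 0, "tz": 0, "wx": 0, "wy": 0, "wz": 0},
    {"tx": 0, "ty": 0, "tz": 0, "wx": 0, "wy": 0, "wz": 0},
    {"tx": 0, "ty": 0, "tz": 0, "wx": 0, "wy": 0, "wz": 0},
    {"tx": 0, "ty": 0, "tz": 0, "wx": 0, "wy": 0, "wz": 0},
    {"tx": 0, "ty": 0, "tz": 0, "wx": 0, "wy": 0, "wz": 0},
    {"tx": 0, "ty": 0, "tz": 0, "wx": 0, "wy": 0, "wz": 0},
  ],
  jaw=1,
  grip_force=110,
)

```text
clock: 10.42
tool_pos: [567.7, 243.8, -20.6]
tcp_rot: [-0.0, 0.628, 0.779, 0.0]
wrist_force: [-1.7, -0.3, 6.0]
opening: 12.5
grasp_force: 107.9
```

Request:
arm_command(
  series=[
    {"tx": 0, "ty": 0, "tz": -0.004, "wx": 0, "wy": -1, "wz": 0},
    {"tx": 0, "ty": 0, "tz": -0.008, "wx": 0, "wy": -1, "wz": 0},
    {"tx": 0, "ty": 0, "tz": -0.012, "wx": 0, "wy": -1, "wz": 0},
    {"tx": 0, "ty": 0, "tz": -0.012, "wx": 0, "wy": -1, "wz": 0},
    {"tx": 0, "ty": 0, "tz": -0.012, "wx": 0, "wy": 0, "wz": 0},
    {"tx": 0, "ty": 0, "tz": -0.008, "wx": 0, "wy": 0, "wz": 0},
    {"tx": 0, "ty": 0, "tz": 0, "wx": 0, "wy": 0, "wz": 0},
    {"tx": 0, "ty": 0, "tz": 0, "wx": 0, "wy": 0, "wz": 0},
    {"tx": 0, "ty": 0, "tz": 0, "wx": 0, "wy": 0, "wz": 0},
  ],
)

```text
clock: 11.17
tool_pos: [566.8, 245.6, 34.4]
tcp_rot: [0.027, 0.627, 0.778, -0.022]
wrist_force: [-0.5, -0.4, -3.1]
opening: 12.5
grasp_force: 107.4
```

Run:
```python
from h import *
go([567,243,-22]); s=manip.read_state(); print('tau',s['wrist_torque'].round(2))
w=snap('wrist','w5.png'); snap('side','s5.png')
# predicted tray points if rigid: tray frame -> tool frame established at grasp
r=rot(s); 
r0=R.from_matrix(np.c_[[-.212,.977,0],[.977,.212,0],[0,0,-1]]); p0=np.array([567.7,243.8,-20.6])
x0=np.array([-.212,.977,0]); y0=np.array([-.977,-.212,0]); O=np.array([567.4,244.6,0])-135*x0
def tray(pt): W=O+x0*pt[0]+y0*pt[1]+np.array([0,0,pt[2]]); return s['tool_pos']+r.apply(r0.inv().apply(W-p0))
P=[tray(q) for q in [(-100,68,36),(-100,-68,36),(-100,68,5),(100,0,46),(-100,0,5)]]
print(np.round(P,0).tolist())
for n in('w5.png','s5.png'): print(proj(cam(n),P).round(0).tolist())
c=cv2.resize(w['img'][:, :, ::-1],(640,480)); 
im=w['img'].astype(int).mean(2)
# left wall column profile : lowest bright row along walls
for q in P[:2]:
    u=int(proj(w,[q])[0][0]); col=im[:,u-2:u+3].mean(1); b=np.where(col>110)[0]; print(u,b.min() if len(b) else None,b.max() if len(b) else None)
```

```text
t 11.17 pos [566.8 245.6  34.4] toolaxes
 [[-0.211  0.975 -0.07 ]
 [ 0.977  0.212 -0.001]
 [ 0.014 -0.068 -0.998]] op 12.5 F [-0.5 -0.4 -3.1]
d tool [ 1.3 -0.3 56.5]
joints [-0.71  0.61  0.25  1.76 -0.1   0.82 -0.21]
tau [0.53 0.15 0.03]
[[549.0, 7.0, 107.0], [682.0, 36.0, 107.0], [549.0, 5.0, 76.0], [573.0, 217.0, 103.0], [616.0, 19.0, 76.0]]
[[169.0, 530.0], [348.0, 530.0], [181.0, 476.0], [259.0, 323.0], [259.0, 476.0]]
[[226.0, 157.0], [187.0, 177.0], [227.0, 165.0], [252.0, 206.0], [208.0, 174.0]]
169 0 31
347 0 38
```

Request:
arm_command(
  series=[
    {"tx": 0, "ty": 0, "tz": -0.006, "wx": 0, "wy": 0, "wz": -0.6},
    {"tx": 0, "ty": 0, "tz": -0.012, "wx": 0, "wy": 0, "wz": -1},
    {"tx": 0, "ty": 0, "tz": -0.018, "wx": 0, "wy": 0, "wz": -1.2},
    {"tx": 0, "ty": 0, "tz": -0.02, "wx": 0, "wy": 0, "wz": -1.2},
    {"tx": 0, "ty": 0, "tz": -0.02, "wx": 0, "wy": 0, "wz": -1.2},
    {"tx": 0, "ty": 0, "tz": -0.012, "wx": 0, "wy": 0, "wz": -1},
    {"tx": 0, "ty": 0, "tz": -0.006, "wx": 0, "wy": 0, "wz": -0.6},
    {"tx": 0, "ty": 0, "tz": 0, "wx": 0, "wy": 0, "wz": 0},
    {"tx": 0, "ty": 0, "tz": 0, "wx": 0, "wy": 0, "wz": 0},
    {"tx": 0, "ty": 0, "tz": 0, "wx": 0, "wy": 0, "wz": 0},
  ],
)

```text
clock: 12.1
tool_pos: [564.9, 252.2, 127.5]
tcp_rot: [0.025, 0.58, 0.814, -0.024]
wrist_force: [0.3, -0.1, -3.5]
opening: 12.3
grasp_force: 107.5
```

```bash
cat >> h.py <<'E'
m=np.array([-234.2,0,-25.6])   # mouth in tool frame
def mouth(tgt):
    s=manip.read_state(); r=rot(s); M=s['tool_pos']+r.apply(m); X=r.as_matrix()[:,0]
    print('t',round(s['clock'],2),'tcp',s['tool_pos'].round(1),'mouth',M.round(1),'yaw',np.degrees(np.arctan2(X[1],X[0])).round(1),'tilt',np.degrees(np.arcsin(X[2])).round(1),'roll',np.degrees(np.arcsin(r.as_matrix()[2,1])).round(1))
    print('F',s['wrist_force'].round(1),'op',s['opening'].round(1),s['grasp_force'].round(0),'joints',s['joints'].round(2))
    print('tool delta',r.inv().apply(np.array(tgt)-M).round(1))
    return s,r
def tp(s,r,x,y,z): return s['tool_pos']+r.apply(m+np.array([x+100,-y,5-z]))
E
python3 - <<'E'
from h import *
s,r=mouth([500.6,-197,165])
d=snap('side','s6.png'); P=[tp(s,r,*q) for q in [(-100,72,36),(-100,-72,36),(-100,-72,0),(-100,72,0)]]
print(proj(d,P).round(0).tolist())
g=d['img'].astype(int); b=(g.min(2)>90).astype(np.uint8)
c,_=cv2.findContours(b,cv2.RETR_EXTERNAL,cv2.CHAIN_APPROX_NONE)
for k in c:
    if cv2.contourArea(k)>150: 
        h=k[:,0]; print(cv2.boundingRect(k),'left',h[h[:,0].argmin()],'top',h[h[:,1].argmin()],'bottom',h[h[:,1].argmax()])
E
```

```text
t 12.1 tcp [564.9 252.2 127.5] mouth [640.8  33.1 169.3] yaw 109.1 tilt -4.0 roll -0.6Traceback (most recent call last):
  File "<stdin>", line 2, in <module>
  File "h.py", line 28, in mouth
    print('F',s['wrist_force'].round(1),'op',s['opening'].round(1),s['grasp_force'].round(0),'joints',s['joints'].round(2))
                                             ^^^^^^^^^^^^^^^^^^
AttributeError: 'float' object has no attribute 'round'
```

```bash
sed -i "s/s\['opening'\].round(1),s\['grasp_force'\].round(0)/round(s['opening'],1),round(s['grasp_force'])/" h.py
python3 - <<'E'
from h import *
s,r=mouth([500.6,-197,165])
d=snap('side','s6.png'); P=[tp(s,r,*q) for q in [(-100,72,36),(-100,-72,36),(-100,-72,0),(-100,72,0)]]
print(proj(d,P).round(0).tolist())
g=d['img'].astype(int); b=(g.min(2)>90).astype(np.uint8)
c,_=cv2.findContours(b,cv2.RETR_EXTERNAL,cv2.CHAIN_APPROX_NONE)
for k in c:
    if cv2.contourArea(k)>150: 
        h=k[:,0]; print(cv2.boundingRect(k),'left',h[h[:,0].argmin()],'top',h[h[:,1].argmin()],'bottom',h[h[:,1].argmax()])
E
```

```text
t 12.1 tcp [564.9 252.2 127.5] mouth [640.8  33.1 169.3] yaw 109.1 tilt -4.0 roll -0.6
F [ 0.3 -0.1 -3.5] op 12.3 108 joints [-0.72  0.5   0.24  1.67 -0.06  1.01 -0.14]
tool delta [-171.  -207.5   18.4]
[[217.0, 133.0], [175.0, 158.0], [177.0, 168.0], [218.0, 144.0]]
(96, 218, 48, 42) left [ 96 232] top [122 218] bottom [114 259]
(235, 217, 142, 138) left [235 271] top [324 217] bottom [286 354]
(136, 173, 30, 25) left [136 183] top [149 173] bottom [146 197]
(358, 145, 31, 8) left [358 148] top [360 145] bottom [363 152]
(125, 125, 27, 41) left [125 135] top [135 125] bottom [136 165]
(0, 98, 128, 286) left [  0 109] top [48 98] bottom [  0 383]
(158, 90, 130, 119) left [158 109] top [196  90] bottom [229 208]
(70, 88, 46, 24) left [70 99] top [105  88] bottom [ 77 111]
(219, 57, 29, 23) left [219  63] top [230  57] bottom [244  79]
(399, 0, 113, 172) left [399  50] top [405   0] bottom [510 171]
(318, 0, 48, 71) left [318  44] top [338   0] bottom [356  70]
(254, 0, 62, 43) left [254  28] top [282   0] bottom [288  42]
(0, 0, 269, 98) left [0 0] top [0 0] bottom [ 0 97]
```

Request:
arm_command(
  series=[
    {"tx": -0.006, "ty": -0.007, "tz": 0.001, "wx": 0, "wy": 0, "wz": 0},
    {"tx": -0.012, "ty": -0.015, "tz": 0.002, "wx": 0, "wy": 0, "wz": 0},
    {"tx": -0.017, "ty": -0.021, "tz": 0.0025, "wx": 0, "wy": 0, "wz": 0},
    {"tx": -0.017, "ty": -0.021, "tz": 0.0025, "wx": 0, "wy": 0, "wz": 0},
    {"tx": -0.017, "ty": -0.021, "tz": 0.0025, "wx": 0, "wy": 0, "wz": 0},
    {"tx": -0.017, "ty": -0.021, "tz": 0.0025, "wx": 0, "wy": 0, "wz": 0},
    {"tx": -0.017, "ty": -0.021, "tz": 0.0025, "wx": 0, "wy": 0, "wz": 0},
    {"tx": -0.017, "ty": -0.021, "tz": 0.0025, "wx": 0, "wy": 0, "wz": 0},
    {"tx": -0.017, "ty": -0.021, "tz": 0.0025, "wx": 0, "wy": 0, "wz": 0},
    {"tx": -0.017, "ty": -0.021, "tz": 0.0025, "wx": 0, "wy": 0, "wz": 0},
    {"tx": -0.011, "ty": -0.012, "tz": 0.001, "wx": 0, "wy": 0, "wz": 0},
    {"tx": -0.006, "ty": -0.006, "tz": 0.001, "wx": 0, "wy": 0, "wz": 0},
  ],
)

```text
clock: 13.15
tool_pos: [423.2, 19.5, 117.0]
tcp_rot: [0.025, 0.581, 0.813, -0.024]
wrist_force: [0.4, 0.5, -3.1]
opening: 12.4
grasp_force: 107.5
```

Request:
arm_command(
  series=[
    {"tx": 0, "ty": 0, "tz": 0, "wx": 0, "wy": 0, "wz": 0},
    {"tx": 0, "ty": 0, "tz": 0, "wx": 0, "wy": 0, "wz": 0},
    {"tx": 0, "ty": 0, "tz": 0, "wx": 0, "wy": 0, "wz": 0},
  ],
)

```text
clock: 13.4
tool_pos: [426.3, 23.1, 117.4]
tcp_rot: [0.026, 0.579, 0.814, -0.023]
wrist_force: [0.3, -0.2, -3.0]
opening: 12.3
grasp_force: 107.5
```

Run:
```python
from h import *
s,r=mouth([500.6,-197,150])
d=snap('side','s7.png'); P=[tp(s,r,*q) for q in [(-100,72,36),(-100,-72,36),(-100,-72,0),(-100,72,0)]]
print(proj(d,P).round(0).tolist())
t=snap('top','t7.png');print(proj(t,P).round(0).tolist())
```

```text
t 13.4 tcp [426.3  23.1 117.4] mouth [ 502.5 -195.8  159.1] yaw 109.1 tilt -4.0 roll -0.4
F [ 0.3 -0.2 -3. ] op 12.3 108 joints [-0.51  0.2   0.3   2.16  0.01  0.79  0.12]
tool delta [ 0.2 -2.1  9.2]
[[229.0, 88.0], [195.0, 106.0], [196.0, 115.0], [229.0, 98.0]]
[[398.0, 235.0], [377.0, 178.0], [374.0, 179.0], [395.0, 234.0]]
```

Request:
arm_command(
  series=[
    {"tx": 0.0006, "ty": 0, "tz": -0.006, "wx": 0, "wy": 1.5, "wz": 0},
    {"tx": 0.0013, "ty": 0, "tz": -0.012, "wx": 0, "wy": 3, "wz": 0},
    {"tx": 0.0013, "ty": 0, "tz": -0.012, "wx": 0, "wy": 3, "wz": 0},
    {"tx": 0.0013, "ty": 0, "tz": -0.012, "wx": 0, "wy": 3, "wz": 0},
    {"tx": 0.0013, "ty": 0, "tz": -0.012, "wx": 0, "wy": 3, "wz": 0},
    {"tx": 0.001, "ty": 0, "tz": -0.008, "wx": 0, "wy": 2, "wz": 0},
    {"tx": 0, "ty": 0, "tz": 0.01, "wx": 0, "wy": 0, "wz": 0},
    {"tx": 0, "ty": 0, "tz": 0.01, "wx": 0, "wy": 0, "wz": 0},
    {"tx": 0, "ty": 0, "tz": 0.005, "wx": 0, "wy": 0, "wz": 0},
    {"tx": 0, "ty": 0, "tz": 0, "wx": 0, "wy": 0, "wz": 0},
    {"tx": 0, "ty": 0, "tz": 0, "wx": 0, "wy": 0, "wz": 0},
  ],
)

```text
clock: 14.42
tool_pos: [421.3, 31.5, 153.7]
tcp_rot: [-0.085, 0.577, 0.81, 0.054]
wrist_force: [-0.1, -0.0, -3.6]
opening: 12.2
grasp_force: 107.6
```

Run:
```python
from h import *
s,r=mouth([500.6,-197,125])
d=snap('side','s8.png'); P=[tp(s,r,*q) for q in [(-100,72,36),(-100,-72,36),(-100,-72,0),(-100,72,0)]]
print(proj(d,P).round(0).tolist())
t=snap('top','t8.png');print(proj(t,P).round(0).tolist())
```

```text
t 14.42 tcp [421.3  31.5 153.7] mouth [ 498.1 -190.2  132. ] yaw 109.0 tilt 11.5 roll -0.6
F [-0.1 -0.  -3.6] op 12.2 108 joints [-0.29  0.21  0.31  2.06 -0.3   0.99  0.53]
tool delta [-8.5  0.3  5.4]
[[229.0, 95.0], [196.0, 113.0], [199.0, 123.0], [232.0, 105.0]]
[[396.0, 235.0], [374.0, 179.0], [368.0, 181.0], [389.0, 235.0]]
```

Run:
```python
from h import *
o=np.zeros((600,800,3),np.uint8)
s=cv2.imread('pics/s8.png')[50:200,130:330]; t=cv2.imread('pics/t8.png')[110:270,270:470]
o[:300,:400]=cv2.resize(s,(400,300),interpolation=cv2.INTER_CUBIC); o[:320,400:]=cv2.resize(t,(400,320),interpolation=cv2.INTER_CUBIC)
cv2.imwrite('pics/c8.png',o[:320])
```

```text
(no output)
```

View pics/c8.png

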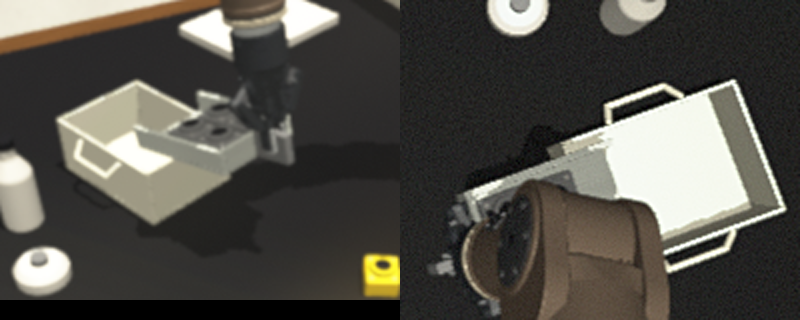

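The tray is unslipped: its mouth corner is at (136,128) in the side crop, against a predicted (132,126). The mouth is over the tub with all heads still on it. Now the pour.

Request:
arm_command(
  series=[
    {"tx": -0.001, "ty": 0, "tz": -0.004, "wx": 0, "wy": 1.5, "wz": 0},
    {"tx": -0.001, "ty": 0, "tz": -0.01, "wx": 0, "wy": 3, "wz": 0},
    {"tx": 0, "ty": 0, "tz": -0.01, "wx": 0, "wy": 3, "wz": 0},
    {"tx": 0, "ty": 0, "tz": -0.01, "wx": 0, "wy": 3, "wz": 0},
    {"tx": 0, "ty": 0, "tz": -0.01, "wx": 0, "wy": 3, "wz": 0},
    {"tx": 0, "ty": 0, "tz": -0.004, "wx": 0, "wy": 1.5, "wz": 0},
    {"tx": 0, "ty": 0, "tz": 0, "wx": 0, "wy": 0, "wz": 0},
    {"tx": 0, "ty": 0, "tz": 0, "wx": 0, "wy": 0, "wz": 0},
    {"tx": 0, "ty": 0, "tz": 0, "wx": 0, "wy": 0, "wz": 0},
    {"tx": 0, "ty": 0, "tz": 0, "wx": 0, "wy": 0, "wz": 0},
    {"tx": 0, "ty": 0, "tz": 0, "wx": 0, "wy": 0, "wz": 0},
    {"tx": 0, "ty": 0, "tz": 0, "wx": 0, "wy": 0, "wz": 0},
  ],
)

```text
clock: 15.52
tool_pos: [428.1, 15.7, 200.2]
tcp_rot: [-0.189, 0.565, 0.792, 0.13]
wrist_force: [-0.5, -0.1, -1.0]
opening: 12.2
grasp_force: 107.8
```

```bash
python3 -c "
from h import *
mouth([500.6,-197,118])"
```

```text
t 15.52 tcp [428.1  15.7 200.2] mouth [ 499.9 -193.4  118.6] yaw 108.9 tilt 26.5 roll -0.4
F [-0.5 -0.1 -1. ] op 12.2 108 joints [-0.07  0.29  0.34  1.91 -0.49  1.28  0.83]
tool delta [-3.5 -0.5 -1.1]
```

Request:
arm_command(
  series=[
    {"tx": 0, "ty": 0, "tz": 0, "wx": 0, "wy": 0, "wz": 0},
    {"tx": 0, "ty": 0, "tz": 0, "wx": 0, "wy": 0, "wz": 0},
    {"tx": 0, "ty": 0, "tz": 0, "wx": 0, "wy": 0, "wz": 0},
    {"tx": 0, "ty": 0, "tz": 0, "wx": 0, "wy": 0, "wz": 0},
    {"tx": 0, "ty": 0, "tz": 0, "wx": 0, "wy": 0, "wz": 0},
    {"tx": 0, "ty": 0, "tz": 0, "wx": 0, "wy": 0, "wz": 0},
    {"tx": 0, "ty": 0, "tz": 0, "wx": 0, "wy": 0, "wz": 0},
    {"tx": 0, "ty": 0, "tz": 0, "wx": 0, "wy": 0, "wz": 0},
  ],
)

```text
clock: 16.18
tool_pos: [428.2, 15.1, 200.0]
tcp_rot: [-0.189, 0.566, 0.792, 0.13]
wrist_force: [0.3, 0.1, -1.0]
opening: 12.3
grasp_force: 107.8
```

Run:
```python
from h import *
s,r=mouth([500.6,-197,118]); print(s['wrist_torque'].round(2))
d=snap('side','s9.png'); t=snap('top','t9.png')
# visible tray floor patches: mean intensity at tray-floor sample points
for q in [(-80,0),(-40,25),(-40,-25),(0,25),(0,-25),(50,25),(50,-25)]:
    u=proj(d,[tp(s,r,*q,5)])[0].round().astype(int); v=proj(t,[tp(s,r,*q,5)])[0].round().astype(int)
    print(q,d['img'][u[1],u[0]],t['img'][v[1],v[0]])
```

```text
t 16.18 tcp [428.2  15.1 200. ] mouth [ 499.6 -194.   118.3] yaw 108.8 tilt 26.5 roll -0.5
F [ 0.3  0.1 -1. ] op 12.3 108 joints [-0.07  0.29  0.34  1.91 -0.49  1.28  0.83]
tool delta [-2.9  0.  -1.2]
[-0.47 -0.16  0.03]
(-80, 0) [136 137 125] [85 73 62]
(-40, 25) [185 186 169] [99 86 71]
(-40, -25) [135 135 123] [50 39 35]
(0, 25) [155 155 142] [97 84 70]
(0, -25) [133 133 122] [165 156 134]
(50, 25) [156 156 143] [53 52 54]
(50, -25) [226 226 210] [44 45 49]
```

Request:
arm_command(
  series=[
    {"tx": 0.001, "ty": 0, "tz": -0.015, "wx": 0, "wy": 2, "wz": 0},
    {"tx": 0.001, "ty": 0, "tz": -0.018, "wx": 0, "wy": 3, "wz": 0},
    {"tx": 0.001, "ty": 0, "tz": -0.016, "wx": 0, "wy": 3, "wz": 0},
    {"tx": 0.001, "ty": 0, "tz": -0.012, "wx": 0, "wy": 2, "wz": 0},
    {"tx": 0, "ty": 0, "tz": 0, "wx": 0, "wy": 0, "wz": 0},
    {"tx": 0, "ty": 0, "tz": 0, "wx": 0, "wy": 0, "wz": 0},
    {"tx": 0, "ty": 0, "tz": 0, "wx": 0, "wy": 0, "wz": 0},
    {"tx": 0, "ty": 0, "tz": 0, "wx": 0, "wy": 0, "wz": 0},
    {"tx": 0, "ty": 0, "tz": 0, "wx": 0, "wy": 0, "wz": 0},
    {"tx": 0, "ty": 0, "tz": 0, "wx": 0, "wy": 0, "wz": 0},
  ],
)

```text
clock: 17.12
tool_pos: [437.1, -9.5, 254.8]
tcp_rot: [-0.258, 0.552, 0.773, 0.179]
wrist_force: [0.5, -0.1, -2.1]
opening: 12.1
grasp_force: 107.9
```

Run:
```python
from h import *
s,r=mouth([500.6,-197,130]); print(s['wrist_torque'].round(2))
d=snap('side','s10.png'); t=snap('top','t10.png')
t0=cam('t0.png')['img'].astype(int).mean(2); g=t['img'].astype(int).mean(2)
# coarse ascii of tub interior, 4px step
for v in range(145,255,5): print(''.join('%4d'%g[v,u] for u in range(345,465,6)))
```

```text
t 17.12 tcp [437.1  -9.5 254.8] mouth [ 502.8 -202.1  135.9] yaw 108.8 tilt 36.5 roll -0.5
F [ 0.5 -0.1 -2.1] op 12.1 108 joints [ 0.06  0.37  0.36  1.76 -0.56  1.54  0.93]
tool delta [ 0.9 -0.3  8.1]
[-0.7  -0.26 -0.01]
  45  40  40  35  42  44  48  46  45  46  43  31  21  10  39  40  41  40  42  44
  47  44  49  44  44  46  38  43  40  35  30  24  31  21  22 255  41  40  38  42
  44  46  39  48  42  48  44  22 255 197 239  30   8 217 117 106  39  40  42  39
  46  45  47  48  50  89 255 126  41  18  47 228 213 215 109 113 179  37  48  39
  44  45  47  45  43 198  43  14 117 216 216 215 215 212 109 112 176  38  47  43
  45  43  43  41  36 243 255 229 215 217 214 217 140 218 138 106 108  54  40  48
  43  43  27  42 255 218 221 220 156 222 142 119 120 116 220 114 106  42  44  47
  31 102 255 218 215 190 134 105 119 101 118 120  37  72 196  42  70  40  45  40
 130 111 196 239 173 174 123  63  38 110  96  77  64  57  64  67  71  57  44  50
 118 241 241 172 174 177 107 122  74  87  53  62  70  65  79  72  69  62  68  73
 123 147 175 171 172 177 123 109  60  66  73  77  80  78  83  57  70 
[... 202 characters left out ...]
 110  89  90  99  94  97  95  97  60  68  66  64  69
 141  56  43  47  53  61 210  94  95  91  99  96  96  94  99  93  71  66  64  66
  53  55  42  56  62  62 195  84  97  95  97  96  98  95  95  58  64  70  79  67
  67  52  53  51  57  58 210 133 133 100  94  95  89  92  61  64  52  39  54  64
 173  53  40  55  53  59  57 204  83  99  85  87  81  80  54 247  43  42  52  69
  65  56  58  56  57  55  53  58 197  83 102  76  40  86 255  43  41  41  62  70
  53  84  93  50  57  59 200 175 151 124  19 123 225  62  38  40  40  48  59  73
  53  39  41  96 105 243  89  22  30  24 176  38  49  43  47  38  36  47  62  74
 235  48  60  66  96  22  26  23  28  28  40  43  43  45  41  46  49  54  65  70
```

Request:
arm_command(
  series=[
    {"tx": 0.01, "ty": 0, "tz": -0.01, "wx": 0, "wy": -3, "wz": 0},
    {"tx": 0.01, "ty": 0, "tz": -0.01, "wx": 0, "wy": -5, "wz": 0},
    {"tx": 0.01, "ty": 0, "tz": 0, "wx": 0, "wy": -6, "wz": 0},
    {"tx": 0.01, "ty": 0, "tz": 0, "wx": 0, "wy": -6, "wz": 0},
    {"tx": 0.01, "ty": 0, "tz": 0, "wx": 0, "wy": -6, "wz": 0},
    {"tx": 0.01, "ty": 0, "tz": 0, "wx": 0, "wy": -5.5, "wz": 0},
    {"tx": 0.01, "ty": 0, "tz": 0, "wx": 0, "wy": -5, "wz": 0},
    {"tx": 0, "ty": 0, "tz": 0, "wx": 0, "wy": 0, "wz": 6.6},
    {"tx": 0, "ty": 0, "tz": 0, "wx": 0, "wy": 0, "wz": 0},
    {"tx": 0, "ty": 0, "tz": 0, "wx": 0, "wy": 0, "wz": 0},
    {"tx": 0, "ty": 0, "tz": 0, "wx": 0, "wy": 0, "wz": 0},
  ],
)

```text
clock: 18.13
tool_pos: [420.7, 38.3, 296.6]
tcp_rot: [-0.003, 0.626, 0.78, -0.003]
wrist_force: [0.2, -1.3, -1.7]
opening: 12.6
grasp_force: 107.8
```

```bash
python3 -c "
from h import *
mouth([616,19,76]); go([567.7,243.8,100],12.2)"
```

```text
t 18.13 tcp [420.7  38.3 296.6] mouth [ 471.6 -190.3  322.2] yaw 102.5 tilt 0.0 roll -0.5
F [ 0.2 -1.3 -1.7] op 12.6 108 joints [-0.41  0.01  0.2   1.86 -0.    1.27  0.01]
tool delta [173.1 188.4 244.6]
t 18.13 pos [420.7  38.3 296.6] toolaxes
 [[-0.216  0.976  0.   ]
 [ 0.976  0.216 -0.009]
 [-0.008 -0.002 -1.   ]] op 12.6 F [ 0.2 -1.3 -1.7]
d tool [168.9 189.6 195. ]
d rot [-0.5   0.    0.29]
d in final axes [169.8 187.1 196.6]
joints [-0.41  0.01  0.2   1.86 -0.    1.27  0.01]
```

Request:
arm_command(
  series=[
    {"tx": 0.01, "ty": 0.012, "tz": 0.005, "wx": -0.5, "wy": 0, "wz": 0.3},
    {"tx": 0.02, "ty": 0.022, "tz": 0.015, "wx": 0, "wy": 0, "wz": 0},
    {"tx": 0.02, "ty": 0.022, "tz": 0.02, "wx": 0, "wy": 0, "wz": 0},
    {"tx": 0.02, "ty": 0.022, "tz": 0.025, "wx": 0, "wy": 0, "wz": 0},
    {"tx": 0.02, "ty": 0.022, "tz": 0.025, "wx": 0, "wy": 0, "wz": 0},
    {"tx": 0.02, "ty": 0.022, "tz": 0.025, "wx": 0, "wy": 0, "wz": 0},
    {"tx": 0.02, "ty": 0.022, "tz": 0.025, "wx": 0, "wy": 0, "wz": 0},
    {"tx": 0.02, "ty": 0.022, "tz": 0.025, "wx": 0, "wy": 0, "wz": 0},
    {"tx": 0.02, "ty": 0.022, "tz": 0.025, "wx": 0, "wy": 0, "wz": 0},
    {"tx": 0, "ty": 0, "tz": 0.01, "wx": 0, "wy": 0, "wz": 0},
    {"tx": 0, "ty": 0, "tz": 0, "wx": 0, "wy": 0, "wz": 0},
    {"tx": 0, "ty": 0, "tz": 0, "wx": 0, "wy": 0, "wz": 0},
  ],
)

```text
clock: 19.13
tool_pos: [568.7, 243.5, 95.4]
tcp_rot: [0.0, 0.629, 0.778, -0.001]
wrist_force: [0.2, -0.7, -0.6]
opening: 12.3
grasp_force: 107.8
```

```bash
python3 -c "
from h import *
mouth([616,19,5]); go([567.7,243.8,-20.6],12.2)
t=snap('top','t11.png'); g=t['img'].astype(int).mean(2)
for v in range(150,235,4): print(v,''.join('%4d'%g[v,u] for u in range(345,465,4)))"
```

```text
t 19.13 tcp [568.7 243.5  95.4] mouth [617.8  14.6 121.4] yaw 102.1 tilt -0.1 roll -0.1
F [ 0.2 -0.7 -0.6] op 12.3 108 joints [-0.57  0.52  0.11  1.71 -0.07  0.92 -0.22]
tool delta [  4.9  -0.6 116.4]
t 19.13 pos [568.7 243.5  95.4] toolaxes
 [[-0.209  0.978 -0.002]
 [ 0.978  0.209 -0.002]
 [-0.001 -0.002 -1.   ]] op 12.3 F [ 0.2 -0.7 -0.6]
d tool [  0.7  -0.7 116. ]
d rot [-0.11  0.1  -0.11]
d in final axes [  0.5  -0.9 116. ]
joints [-0.57  0.52  0.11  1.71 -0.07  0.92 -0.22]
150   34  30  36  37  39  37  36  38  29  39  33  34  37  26  38  32  35  32  39  39  23  15  79 214  34  40  34  29  35  36
154   43  38  33  38  36  35  37  39  34  38  35  13 193 255 196 238  40  30  17  42 255 210 104 240  23  36  36  43  36  31
158   39  28  32  39  36  37  39  37  11  95 254 253  59  25  37  17 217 224 255 247 108 121 115 115 129  30  34  33  36  37
162   36  36  39  35  33  36  33 240 255 107  23  39  23  11 121 255 250 249 248 248 242 120 119 116 255  30  40  39  32  28
166   40  39  37  41  34  31  34 219  26  26  15  78 255 247 249 248 249 248 249 249 251 115 120 122 154  37  36  29 
[... 1432 characters left out ...]
165 159 138 158 253 250 253 251 249 248 250 253 198 190 108  94  85 110 255
218   40  35  34 127 121 254 250 250 250 250 254  82 175 253 250 250 249 249 250 253 214 188 139  90  93  94 255 195  41  36
222   36  34  39  52 120 121 251 250 250 250 250 250 249 249 249 249 251 213 188 174  96  91  81 230 251  68  25  33  41  30
226   38  33  40  31 121 119 234 250 249 250 250 250 251 251 243 192 192 112  93  88 138 255 114 218  39  36  38  38  41  35
230   43  30  32  36 104 119 234 251 250 250 250 241 190 190 126  89  86 106 255 171  25  33 183  45  36  39  32  32  38  41
234   39  37  36  38  42 119 123 244 254 201 195 154  89  90  92 255 250  40  36  28  48 229 253  32  33  33  29  34  35  32
```

The top image's grey levels show four grey heads in the middle of the tub, near (391,183), (399,206), (420,183) and (420,202), all well inside the rim. Next I set the tray down.

Request:
arm_command(
  series=[
    {"tx": 0, "ty": 0, "tz": 0.015, "wx": 0, "wy": 0, "wz": 0},
    {"tx": 0, "ty": 0, "tz": 0.025, "wx": 0, "wy": 0, "wz": 0},
    {"tx": 0, "ty": 0, "tz": 0.025, "wx": 0, "wy": 0, "wz": 0},
    {"tx": 0, "ty": 0, "tz": 0.02, "wx": 0, "wy": 0, "wz": 0},
    {"tx": 0, "ty": 0, "tz": 0.014, "wx": 0, "wy": 0, "wz": 0},
    {"tx": 0, "ty": 0, "tz": 0.008, "wx": 0, "wy": 0, "wz": 0},
    {"tx": 0, "ty": 0, "tz": 0.004, "wx": 0, "wy": 0, "wz": 0},
    {"tx": 0, "ty": 0, "tz": 0.003, "wx": 0, "wy": 0, "wz": 0},
    {"tx": 0, "ty": 0, "tz": 0, "wx": 0, "wy": 0, "wz": 0},
    {"tx": 0, "ty": 0, "tz": 0, "wx": 0, "wy": 0, "wz": 0},
    {"tx": 0, "ty": 0, "tz": 0, "wx": 0, "wy": 0, "wz": 0},
  ],
)

```text
clock: 20.1
tool_pos: [569.5, 245.2, -16.3]
tcp_rot: [0.001, 0.628, 0.778, 0.001]
wrist_force: [-0.2, -0.9, -1.6]
opening: 12.3
grasp_force: 107.9
```

Request:
arm_command(
  series=[
    {"tx": 0, "ty": 0, "tz": 0.002, "wx": 0, "wy": 0, "wz": 0},
    {"tx": 0, "ty": 0, "tz": 0.0015, "wx": 0, "wy": 0, "wz": 0},
    {"tx": 0, "ty": 0, "tz": 0, "wx": 0, "wy": 0, "wz": 0},
    {"tx": 0, "ty": 0, "tz": 0, "wx": 0, "wy": 0, "wz": 0},
  ],
)

```text
clock: 20.43
tool_pos: [569.0, 245.1, -20.6]
tcp_rot: [0.0, 0.628, 0.778, 0.0]
wrist_force: [0.5, 1.3, 0.4]
opening: 12.2
grasp_force: 108.3
```

Request:
arm_command(
  series=[
    {"tx": 0, "ty": 0, "tz": 0, "wx": 0, "wy": 0, "wz": 0},
    {"tx": 0, "ty": 0, "tz": 0, "wx": 0, "wy": 0, "wz": 0},
    {"tx": 0, "ty": 0, "tz": 0, "wx": 0, "wy": 0, "wz": 0},
    {"tx": 0, "ty": 0, "tz": 0, "wx": 0, "wy": 0, "wz": 0},
    {"tx": 0, "ty": 0, "tz": 0, "wx": 0, "wy": 0, "wz": 0},
    {"tx": 0, "ty": 0, "tz": 0, "wx": 0, "wy": 0, "wz": 0},
    {"tx": 0, "ty": 0, "tz": 0, "wx": 0, "wy": 0, "wz": 0},
    {"tx": 0, "ty": 0, "tz": 0, "wx": 0, "wy": 0, "wz": 0},
    {"tx": 0, "ty": 0, "tz": 0, "wx": 0, "wy": 0, "wz": 0},
  ],
  jaw=-1,
)

```text
clock: 21.18
tool_pos: [568.8, 245.0, -20.8]
tcp_rot: [0.0, 0.628, 0.778, 0.0]
wrist_force: [-0.5, -0.7, 0.7]
opening: 85.4
grasp_force: 0.0
```

Request:
arm_command(
  series=[
    {"tx": 0, "ty": 0, "tz": -0.02, "wx": 0, "wy": 0, "wz": 0},
    {"tx": 0, "ty": 0, "tz": -0.04, "wx": 0, "wy": 0, "wz": 0},
    {"tx": 0, "ty": 0, "tz": -0.04, "wx": 0, "wy": 0, "wz": 0},
    {"tx": 0, "ty": 0, "tz": -0.04, "wx": 0, "wy": 0, "wz": 0},
    {"tx": 0, "ty": 0, "tz": -0.04, "wx": 0, "wy": 0, "wz": 0},
    {"tx": 0, "ty": 0, "tz": -0.02, "wx": 0, "wy": 0, "wz": 0},
    {"tx": 0, "ty": 0, "tz": 0, "wx": 0, "wy": 0, "wz": 0},
    {"tx": 0, "ty": 0, "tz": 0, "wx": 0, "wy": 0, "wz": 0},
    {"tx": 0, "ty": 0, "tz": 0, "wx": 0, "wy": 0, "wz": 0},
    {"tx": 0, "ty": 0, "tz": 0, "wx": 0, "wy": 0, "wz": 0},
  ],
)

```text
clock: 22.02
tool_pos: [567.7, 244.6, 177.5]
tcp_rot: [-0.0, 0.628, 0.778, -0.001]
wrist_force: [-0.3, 0.2, -0.2]
opening: 85.3
grasp_force: 0.0
```

Run:
```python
from h import *
s=manip.read_state(); print(s['clock'],s['tool_pos'].round(1),s['opening'],s['wrist_force'].round(1))
t=snap('top','t12.png'); g=t['img'].astype(int)
b=(g.min(2)>200).astype(np.uint8); 
for k in cv2.findContours(b,cv2.RETR_EXTERNAL,cv2.CHAIN_APPROX_NONE)[0]:
    if cv2.contourArea(k)>400: 
        q=cv2.minAreaRect(k); print('rect',np.round(q[0],1),np.round(q[1],1),round(q[2],1),'world z5',ray(t,*q[0],5).round(0))
a=cam('t0.png')['img'].astype(int).mean(2); dd=np.abs(a-g.mean(2))
# tub rim + bystander change
print('timer/bottle diff',dd[90:135,305:410].max(),'tub rim right diff',dd[150:215,440:465].mean())
```

```text
22.0167 [567.7 244.6 177.5] 85.25969745244346 [-0.3  0.2 -0.2]
rect [131.2 227.8] [31.  54.9] 78.7 world z5 [456. 468.   5.]
rect [240.7 190.8] [27.6 32. ] 76.0 world z5 [554. 161.   5.]
rect [405.9 197. ] [89.9 93.5] 69.4 world z5 [ 529. -298.    5.]
rect [285.5 169.6] [48.5 16.7] 76.0 world z5 [611.  35.   5.]
rect [328.5 112.5] [28.3 28.3] 45.0 world z5 [770. -89.   5.]
rect [278.1  23.7] [37.8 59. ] 88.7 world z5 [1029.   48.    5.]
rect [392.   20.5] [ 41. 124.] 90.0 world z5 [1032. -276.    5.]
rect [142.5  23. ] [ 46. 125.] 90.0 world z5 [1038.  435.    5.]
timer/bottle diff 68.0 tub rim right diff 24.095179487179486
```

Run:
```python
from h import *
def rects(f,lo,hi):
    g=cam(f)['img'].astype(int); b=(g.min(2)>70).astype(np.uint8); out=[]
    for k in cv2.findContours(b,cv2.RETR_EXTERNAL,cv2.CHAIN_APPROX_NONE)[0]:
        if cv2.contourArea(k)>300:
            q=cv2.minAreaRect(k)
            if q[0][0]>300 and 90<q[0][1]<270: out.append((np.round(q[0],1).tolist(),np.round(q[1],1).tolist(),round(q[2],1)))
    return out
for f in('t0.png','t12.png'): print(f,*rects(f,0,0),sep='\n ')
```

```text
t0.png
 ([402.8, 198.5], [91.1, 101.8], 69.4)
 ([328.5, 112.5], [29.0, 31.0], 90.0)
 ([385.4, 112.6], [24.2, 33.0], 51.3)
t12.png
 ([402.7, 198.4], [91.4, 102.4], 69.4)
 ([386.0, 112.5], [24.7, 34.6], 45.0)
 ([328.5, 112.5], [31.0, 31.0], 90.0)
```

The tub, bottle and timer haven't moved, and the tray is released and flat. Handing in.

```bash
python3 -c "
from workcell import manip
print(manip.finish_job())"
```

```text
the job is handed in; nothing more can be done
None
```

I handed the job in at about 22 s of robot time: all four pump heads are in the tub, the empty tray lies released and flat clear of the tub and shelf, and the tub, bottle and timer have not moved; the hand-in returned no verdict.

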